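# Stand the biscuit moulds on end to dry

### The job

The two wooden biscuit moulds lying flat on the table have been brushed out and would warp if they dried lying down. Stand both on end in the steel drying rack, face to face in a row with the mould that already stands there (do not knock that one over), and slide the rack's end stop up snug against the row so that all three are held upright. Leave the brush, the shaker and the glass jar where they are.

Things in the scene. Friction and masses are not known exactly. Their poses are not given: they have to be found in the camera images.
- mould_a: wooden biscuit mould: a flat beech board 120 x 64 x 18 mm (about 0.1 kg), origin at its centre, x along its 120 mm length, y across its 64 mm width, z through its 18 mm thickness (out of the face with the two carved panels, a rosette and a wheat ear). Lies flat, carved face up, at the start.
- mould_b: wooden biscuit mould: a flat beech board 120 x 64 x 18 mm (about 0.1 kg), origin at its centre, x along its 120 mm length, y across its 64 mm width, z through its 18 mm thickness (out of the face with the two carved panels, a rosette and a wheat ear). Lies flat, carved face up, at the start.
- mould_standing: wooden biscuit mould: a flat beech board 120 x 64 x 18 mm (about 0.1 kg), origin at its centre, x along its 120 mm length, y across its 64 mm width, z through its 18 mm thickness (out of the face with the two carved panels, a rosette and a wheat ear). At the start it already stands on end (its x axis up) in the rack, against the rack's upright end.
- drying_rack: stainless drying rack, 230 mm long, 78 mm wide, fixed to the table. Origin on the table under it; x along it towards its upright end, z up. Slatted floor 16 mm above the table, between two side lips (inner faces y = +-36 mm, tops 10 mm above the floor, x = -125 to 105 mm). The upright end, a slotted plate 66 mm wide, rises 92 mm above the floor, its face at x = 90 mm; each mould takes 18 mm of x.
- rack_end (a point): foot of the fixed upright end's face: x = +90 mm, y = 0 of the rack, at floor height (16 mm above the table); axes as the rack's.
- end_stop (a joint): sliding end stop of the rack, in m: 0 = fully back (its face 135 mm from the face of the upright end), growing as it slides towards that end, 0.12 at most; it stays where it is left (about 2 N to move). It reads 0.081 with three moulds snug in between. Its upright slotted plate is 60 mm wide and 65 mm high above the floor, on a shoe 70 mm long.
- stop_face (a point): foot of the stop's face (the side towards the moulds) at floor height; moves with the stop, axes as the rack's.
- stop_knob (a point): black knob on the stop's shoe, 50 mm behind the stop's face: middle of its thick part, 25 mm in diameter, 45 mm above the floor; its top is 60 mm above the floor.
- brush: pastry brush, 197 x 42 x 13 mm, lying; a bystander.
- shaker: shaker with dark cap, 58 mm in diameter, 101 mm high, origin at its base; a bystander.
- jar: open empty glass jar, 54 mm in diameter, 93 mm high, origin at its base; a bystander.

How it is judged (in metres and radians):
At the end, for the whole second after the job is handed in: All three moulds stand on end on the rack floor at rest, long axis upright and faces square to the rack within 0.08 rad, within 8 mm of its centre line, between stop and fixed end; the end stop reads 0.076 to 0.086 m, so the row has at most 5 mm of slack (angle between the x axis of each of mould_a, mould_b, mould_standing and the z axis of drying_rack, either way round below 0.08 rad and angle between the z axis of each of mould_a, mould_b, mould_standing and the x axis of drying_rack, either way round below 0.08 rad and y of mould_a in the frame of drying_rack between -0.008 and 0.008 m and x of mould_a in the frame of drying_rack between 0.035 and 0.09 m and z of mould_a in the frame of drying_rack between 0.072 and 0.081 m and linear speed of each of mould_a, mould_b, mould_standing below 0.02 m/s and y of mould_b in the frame of drying_rack between -0.008 and 0.008 m and x of mould_b in the frame of drying_rack between 0.035 and 0.09 m and z of mould_b in the frame of drying_rack between 0.072 and 0.081 m and y of mould_standing in the frame of drying_rack between -0.008 and 0.008 m and x of mould_standing in the frame of drying_rack between 0.035 and 0.09 m and z of mould_standing in the frame of drying_rack between 0.072 and 0.081 m and value of joint end_stop between 0.076 and 0.086 m and velocity of joint end_stop below 0.01 m/s); the robot touches nothing.
It fails at once if the mould that already stands in the rack is knocked over (angle between mould_standing's own x axis and vertical above 0.5 rad).
It fails at once if the brush is shifted by more than 40 mm (distance of brush from where it was at the start of the episode above 0.04 m).
It fails at once if the shaker is shifted by more than 40 mm (distance of shaker from where it was at the start of the episode above 0.04 m).
It fails at once if the jar is shifted by more than 40 mm (distance of jar from where it was at the start of the episode above 0.04 m).
It also fails if it takes over 72 s, if anything falls off the work surface, if the arm or the gripper's body presses on something with over 40 N, if the wrist force passes 120 N, or if a joint passes its speed limit or range.

### The arm

A 6-joint arm with a two-finger parallel gripper is mounted at the origin on a cart in front of the work surface, level with it; the furniture and walls round the work are solid. World frame = base frame: x ahead of the robot, y to its left, z up, the work surface at z = 0. Lengths are in m, angles in degrees, forces in N, time in s.
With the tool pointing down it reaches from about 0.325 to 1 m from the base axis. Payload 5.1 kg.
Tool frame: the origin (TCP) lies midway between the tips of the shut fingers; the grasp point (between the pads) lies 19 mm behind it; z points along the fingers, y is the line along which they close (so a half turn about z gives the same grasp; the last joint's range is limited). The gripper opens to 85 mm and grips with 20 to 120 N. Pads are 22 mm wide; open, the fingers measure 114 mm over their backs; the gripper's body (76 mm by 85 mm) begins 54 mm behind the grasp point. The pads swing forward as they close: fully open they stand 13 mm farther back than shut.
Start: joints at [-75.722, 7.093, 94.555, -0, 78.352, -4.733], TCP at [0.212, -0.615, 0.206] pointing down, gripper open.
Joint ranges: [-149.61, 149.61], [-58.7, 133.49], [1.44, 155.28], [-77.14, 257.14], [18.33, 153.61], [-166.67, 166.67]. Speed limits (degrees/s): [147.25, 147.25, 180, 180, 180, 180].

### API

Orientations are given as [roll, pitch, yaw] about the fixed x, y, z axes, in that order (R = Rz(yaw) Ry(pitch) Rx(roll)).
In Python, from bench import get_obs, read_camera, sign_off, regions_of, place_of gives the robot as it stands.
- The arm moves only by the shell command python3 -m handwheel 'ROWS' [OPENING] [FORCE]. ROWS is JSON, a list that holds one entry, the list of rows, each a list of 6 numbers: the shift along the tool's x, y, z scaled (see below), then the turn, a rotation vector about the tool's x, y, z scaled (see below). In form: [[[tx, ty, tz, ax, ay, az], ...]]. A call has 1 to 10 rows; each row shifts and turns the commanded pose from where the row before left it, along the tool's axes as they then stand; what a row does not reach is not made up. The controller multiplies each number of a shift by 0.04 m and each number of a turn by 0.08 rad. A row lasts 1/8 s, in which the tool goes at most 62.5 mm and 10.7 degrees, less where a joint would pass 70% of its speed; a pose out of reach is approached as far as the arm can. A call with a number of a shift or a turn outside -1 to 1 is refused whole. A call with a gripper value outside its range is refused whole. OPENING is the opening, from -1 (shut) to 1 (fully open), set as the call begins (- or left out, the last holds). The fingers move at their own pace and stop on an object; FORCE is the grip in N (left out, the last holds). Time passes only in rows, so rows that do not move let the fingers close. It gives the time, the measured TCP pose, the force, the opening and the grip force at its end, in the units of the state.
- get_obs(): the state, without advancing time (a new reading comes with each control period).
- read_camera(name): name is "scene" or "side" or "wrist"; returns a dict with "img" (420x560x3 uint8, red, green, blue), "camera_matrix" (3x3 intrinsics, pixels), "rvec" (rotation vector, rad) and "tvec" (3), from world to camera coordinates, as OpenCV has them; the wrist camera has in their place "mount" (4x4, takes a point from camera to tool coordinates, whose origin is the TCP and whose axes are the flange's). Camera axes: x right, y down, z forward; pixel columns grow to the right and rows downward; lengths in m; the calibration is good to about 2 mm. A picture is of the moment at which its call begins: read the wrist's pose just before it. There is no depth.
- sign_off(): hands the job in; it is judged then, once.
Trained networks look in the newest picture that a camera, given by its name, has taken for a name from the list of things; names that differ only in an ending like _2 or _b are one class to them, and where a whole thing is asked for, a point or a joint stands for the part that bears it (a point fixed in the world has none). Each returns a list of dicts, best first, with "p" (0 to 1); they miss things now and then, are a little off and sometimes report something else, mostly with a low value. They report only what shows in the picture. A call takes as long as a camera call.
- regions_of(camera, label): "mask" (420x560 bool, what is visible of it) and "rect" ([left, top, right, bottom] in pixels, round what is visible of it).
- place_of(camera, label): "centre" ([column, row] in pixels: a listed point, or the origin of a listed thing).
The state is a dict: "time": time; "qpos": joint angles; "joint_vel": joint speeds; "joint_efforts": joint torques, N m; "tcp_pos": TCP position; "eef_rot": TCP orientation; "contact_force": force on the tool from outside, world axes, zero at the start; "torque": the same for the moment, N m; "opening": finger opening in m; "grasp_force": force on a finger pad.
Only numpy, scipy, OpenCV 4.12 (cv2) and the standard library are available. Lean on these libraries where they do the work, as an engineer would, in place of code of your own. Each camera call takes 0.05 s, during which the arm holds its last target. There are 200 camera calls.

## Working session

There is one attempt and no reset: what is moved stays moved. The work goes in short steps, Python scripts to look and compute and a shell command to move; the robot and the scene stay as the last step left them, time stands still between calls to the robot, and variables do not carry over. Pictures are saved under pics/ and viewed, at most 10 in all, crops included, and the job is handed in when it is done.

```bash
ls; mkdir -p pics; cat > h.py <<'E'
import numpy as np, cv2
from bench import get_obs, read_camera, regions_of, place_of
from scipy.spatial.transform import Rotation as R
def cam(name):
    o=get_obs(); c=read_camera(name); K=np.array(c["camera_matrix"])
    if name=="wrist":
        T=np.eye(4);T[:3,:3]=R.from_euler('xyz',o["eef_rot"],degrees=True).as_matrix();T[:3,3]=o["tcp_pos"]
        M=T@np.array(c["mount"])
    else:
        V=np.eye(4);V[:3,:3]=cv2.Rodrigues(np.array(c["rvec"],float))[0];V[:3,3]=np.ravel(c["tvec"]);M=np.linalg.inv(V)
    return c["img"],K,M
def onz(K,M,px,z):
    d=M[:3,:3]@np.linalg.inv(K)@np.array([px[0],px[1],1.]);return M[:3,3]+d*(z-M[2,3])/d[2]
def proj(K,M,P):
    V=np.linalg.inv(M);p=V[:3,:3]@np.asarray(P)+V[:3,3];p=K@p;return p[:2]/p[2]
def save(n,img): cv2.imwrite("pics/"+n,img[:,:,::-1])
E
python3 - <<'E'
from h import *
np.set_printoptions(precision=4,suppress=True)
print(get_obs())
for n in["scene","side"]:
    img,K,M=cam(n);save(n+"0.png",img);print(n,M[:3,3],M[:3,2])
    for l,z in[("mould_a",.009),("mould_standing",.076),("drying_rack",0),("rack_end",.016),("stop_face",.016),("stop_knob",.061),("brush",.006),("shaker",0),("jar",0)]:
        for r in place_of(n,l): print(l,round(r["p"],2),np.array(r["centre"]),onz(K,M,r["centre"],z))
    for r in regions_of(n,"mould_a"):
        cs,_=cv2.findContours(r["mask"].astype(np.uint8),0,1)
        q=cv2.boxPoints(cv2.minAreaRect(max(cs,key=len)));print("reg",r["p"],r["rect"])
E
```

```text
pics
{'time': 0.0, 'qpos': array([-75.7213,   7.1328,  94.6353,  -0.001 ,  78.3515,  -4.7326]), 'joint_vel': array([ 0.1161,  0.0345,  0.0339, -0.0255,  0.0785,  0.0442]), 'joint_efforts': array([ -0.0004, -42.3607, -36.5454,  -0.0001,   0.0069,  -0.    ]), 'tcp_pos': array([ 0.2115, -0.6139,  0.205 ]), 'eef_rot': array([-179.8807,   -0.0089,   19.0115]), 'contact_force': array([ 0.1285, -0.4353, -0.5048]), 'torque': array([-0.0286, -0.0346,  0.0019]), 'grasp_force': 0.0, 'opening': 0.08562803347105566}
scene [-0.3664  0.4466  1.3625] [ 0.5699 -0.2949 -0.767 ]
mould_a 0.67 [293.  218.9] [ 0.5467 -0.1297  0.009 ]
mould_standing 0.58 [172.1 266.8] [0.502 0.403 0.076]
drying_rack 0.78 [195.2 279.3] [0.4612 0.3394 0.    ]
rack_end 0.93 [172.2 276.5] [0.5014 0.4139 0.016 ]
stop_face 0.86 [198.9 272.2] [0.4743 0.3176 0.016 ]
stop_knob 0.76 [211.  268.7] [0.4403 0.2768 0.061 ]
brush 0.76 [249.4 252.5] [0.4763 0.1061 0.006 ]
shaker 0.52 [248.3 187. ] [ 0.8056 -0.0404  0.    ]
reg 0.65 [285.1, 207.9, 304.0, 224.4]
side [-1.062  -0.2585  1.2317] [ 0.8173  0.101  -0.5673]
mould_a 0.88 [361.8 236.4] [ 0.5079 -0.3727  0.009 ]
mould_a 0.69 [299.9 223. ] [ 0.5719 -0.1453  0.009 ]
mould_standing 0.67 [151. 213.] [0.5037 0.3962 0.076 ]
drying_rack 0.76 [167.5 236.8] [0.4641 0.334  0.    ]
rack_end 0.77 [152.2 225.5] [0.5069 0.4021 0.016 ]
stop_face 0.58 [171.6 234.9] [0.4564 0.3143 0.016 ]
stop_knob 0.71 [176.1 230.6] [0.4257 0.2836 0.061 ]
shaker 0.6 [276.  190.7] [ 0.7976 -0.0313  0.    ]
jar 0.95 [416.8 259.4] [ 0.4057 -0.5571  0.    ]
reg 0.75 [344.9, 229.2, 381.7, 246.6]
reg 0.62 [291.3, 213.7, 311.2, 228.6]
reg 0.58 [162.4, 219.1, 191.3, 245.9]
reg 0.34 [269.7, 166.2, 280.5, 194.2]
```

```bash
python3 - <<'E'
import cv2,numpy as np
a=cv2.imread("pics/scene0.png");b=cv2.imread("pics/side0.png")
a=cv2.resize(a[150:350,110:430],None,fx=1.875*1.3,fy=1.5*1.3*1.25*1.0)[:300*2,:800]
cv2.imwrite("pics/s0.png",cv2.resize(cv2.imread("pics/scene0.png")[160:340,130:410],(800,514)))
cv2.imwrite("pics/d0.png",cv2.resize(b[150:330,120:440],(800,450)))
E
```

```text
(no output)
```

View pics/s0.png

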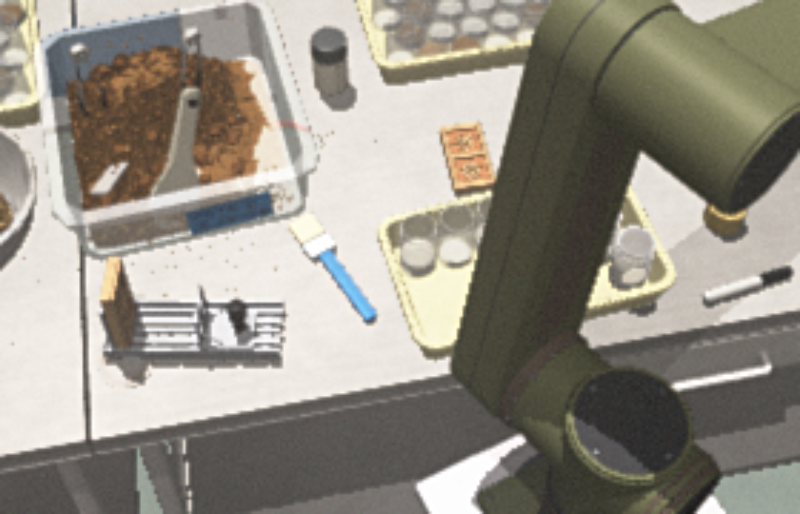

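View pics/d0.png

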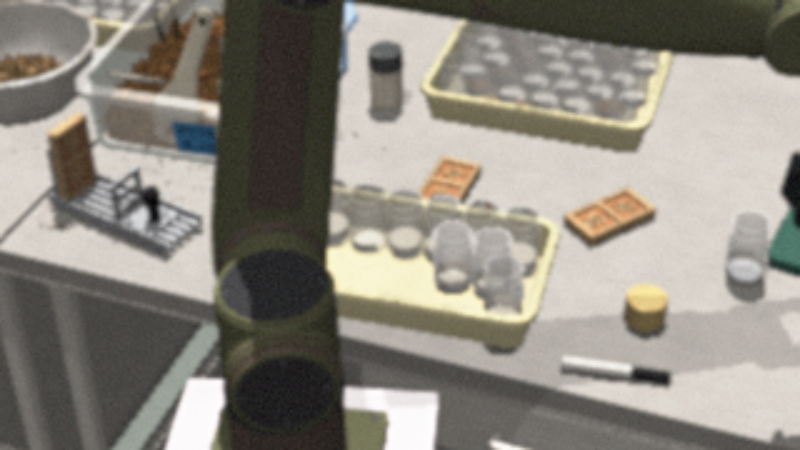

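The scene view shows the rack with the standing mould at its far left end (zoomed 115,300), the brush at (335,265), and mould b at (468,155) next to the tray. The side view shows mould a free at (610,215), mould b at (452,180) and the jar at (750,250). I'll move the wrist camera over the two moulds to measure them.

```bash
python3 -m handwheel '[[[0.82,-0.55,-0.36,0,0,0],[0.82,-0.55,-0.36,0,0,0],[0.82,-0.55,-0.36,0,0,0],[0.82,-0.55,-0.36,0,0,0],[0.82,-0.55,-0.36,0,0,0],[0.82,-0.55,-0.36,0,0,0],[0.82,-0.55,-0.36,0,0,0],[0.82,-0.55,-0.36,0,0,0],[0.82,-0.55,-0.36,0,0,0],[0.82,-0.55,-0.36,0,0,0]]]' 1 60
cat >> h.py <<'E'
def box(img,K,M,mask,z):
    cs,_=cv2.findContours(mask.astype(np.uint8),0,cv2.CHAIN_APPROX_NONE)
    c=max(cs,key=len)[:,0,:]
    P=np.array([onz(K,M,p,z)[:2] for p in c])
    (cx,cy),(w,h),a=cv2.minAreaRect((P*1000).astype(np.float32))
    if w<h: a+=90;w,h=h,w
    return np.array([cx/1000,cy/1000]),a,w,h
E
cat > look.py <<'E'
import sys
from h import *
np.set_printoptions(precision=4,suppress=True)
img,K,M=cam("wrist");save(sys.argv[1],img);o=get_obs();print(o["time"],o["qpos"],o["tcp_pos"],o["eef_rot"],"cam",M[:3,3],M[:3,2])
for l,z in zip(sys.argv[2::2],map(float,sys.argv[3::2])):
    for r in place_of("wrist",l): print(l,round(r["p"],2),np.array(r["centre"]),onz(K,M,r["centre"],z))
    if l.startswith("mould"):
        for r in regions_of("wrist",l): print(" reg",round(r["p"],2),r["rect"],*box(img,K,M,r["mask"],z*2 if z<.01 else z))
E
python3 look.py w1.png mould_a .009 shaker 0
```

```text
time: 2.35
tcp_pos: [0.4508, -0.2985, 0.351]
eef_rot: [180.0, -0.0, 19.0]
contact_force: [1.0, -0.4, 0.4]
opening: 0.0854
grasp_force: 0.0
2.4 [-38.9063  -9.7862  97.2263   0.2008  92.3332  31.8782] [ 0.4535 -0.2958  0.3535] [179.9134  -0.29    19.2242] cam [ 0.5282 -0.2722  0.5192] [-0.2997 -0.1035 -0.9484]
mould_a 0.68 [332.2 141.8] [ 0.5089 -0.3768  0.009 ]
 reg 0.72 [293.0, 108.8, 377.0, 171.7] [ 0.5106 -0.378 ] 128.14795303344727 121.05199432373047 65.20664978027344
 reg 0.58 [159.1, 2.5, 239.6, 101.3] [ 0.5633 -0.1417] 163.12422943115234 120.67424774169922 67.92509460449219
```

View pics/w1.png

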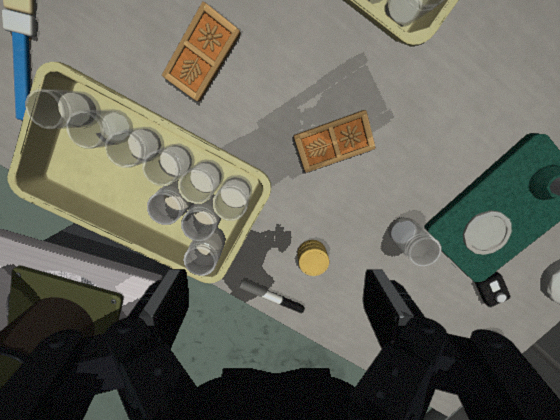

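The wrist view shows mould a near (335,142), mould b near (202,52), and the tray of glasses between them. Both far ends are free. I'll write a planner that turns a target pose into rows, then hover over mould a to measure it precisely.

```bash
cat > plan.py <<'E'
# plan.py x y z yaw lean n : lean>0 = tool z tips towards +x_h (place), <0 = pick.  'ok' commits the last plan as the commanded pose
import sys,os,json
from h import *
def pose(x,y,z,yaw,lean): return np.array([x,y,z]),R.from_euler('z',yaw,degrees=True)*R.from_euler('y',-lean,degrees=True)*R.from_euler('x',180,degrees=True)
if __name__=="__main__":
    if sys.argv[1]=="ok": os.replace("next.npy","cmd.npy");sys.exit()
    c=np.load("cmd.npy");p,r=c[:3],R.from_rotvec(c[3:])
    *t,n=map(float,sys.argv[1:]);n=int(n);tp,tr=pose(*t)
    w=(r.inv()*tr).as_rotvec()/n; rows=[]
    for k in range(n):
        a=np.round(r.inv().apply((tp-p)/(n-k))/.04,2); b=np.round((r.inv()*tr).as_rotvec()/(n-k)/.08,2)
        p=p+r.apply(a*.04); r=r*R.from_rotvec(b*.08); rows.append([*(a+0.),*(b+0.)])
    for k in range(0,n,10): print(json.dumps([rows[k:k+10]]).replace(" ",""))
    print("max",np.abs(rows).max().round(2),"resid mm",((p-tp)*1e3).round(1))
    np.save("next.npy",np.r_[p,r.as_rotvec()])
E
sed -i 's|    if name=="wrist":|    if name=="wrist":\n        c0=np.load("cmd.npy");o["tcp_pos"]=c0[:3];o["eef_rot"]=R.from_rotvec(c0[3:]).as_euler("xyz",degrees=True)|' h.py
python3 - <<'E'
from plan import *
p,r=pose(.4505,-.3002,.350,19,0);np.save("cmd.npy",np.r_[p,r.as_rotvec()]);print(r.as_euler('xyz',degrees=True))
p,r=pose(0,0,0,-52,-35);print(r.as_matrix().round(2))
E
python3 plan.py .495 -.36 .22 -52 0 16
```

```text
[180.   0.  19.]
[[ 0.5  -0.79 -0.35]
 [-0.65 -0.62  0.45]
 [-0.57  0.   -0.82]]
[[[0.04,0.11,0.2,0.0,0.0,0.97],[0.04,0.11,0.2,0.0,0.0,0.97],[0.05,0.1,0.2,0.0,0.0,0.97],[0.06,0.1,0.2,0.0,0.0,0.97],[0.07,0.1,0.2,0.0,0.0,0.97],[0.07,0.09,0.2,0.0,0.0,0.97],[0.08,0.08,0.2,0.0,0.0,0.97],[0.09,0.08,0.21,0.0,0.0,0.97],[0.09,0.07,0.2,0.0,0.0,0.97],[0.1,0.06,0.21,0.0,0.0,0.97]]]
[[[0.1,0.05,0.2,0.0,0.0,0.96],[0.11,0.05,0.21,0.0,0.0,0.97],[0.11,0.04,0.2,0.0,0.0,0.96],[0.11,0.03,0.21,0.0,0.0,0.97],[0.12,0.02,0.2,0.0,0.0,0.96],[0.12,0.01,0.21,0.0,0.0,0.97]]]
max 0.97 resid mm [ 0.  -0.2 -0. ]
```

```bash
python3 -m handwheel '[[[0.04,0.11,0.2,0,0,0.97],[0.04,0.11,0.2,0,0,0.97],[0.05,0.1,0.2,0,0,0.97],[0.06,0.1,0.2,0,0,0.97],[0.07,0.1,0.2,0,0,0.97],[0.07,0.09,0.2,0,0,0.97],[0.08,0.08,0.2,0,0,0.97],[0.09,0.08,0.21,0,0,0.97],[0.09,0.07,0.2,0,0,0.97],[0.1,0.06,0.21,0,0,0.97]]]' 1 60 >/dev/null
python3 -m handwheel '[[[0.1,0.05,0.2,0,0,0.96],[0.11,0.05,0.21,0,0,0.97],[0.11,0.04,0.2,0,0,0.96],[0.11,0.03,0.21,0,0,0.97],[0.12,0.02,0.2,0,0,0.96],[0.12,0.01,0.21,0,0,0.97],[0,0,0,0,0,0]]]'
python3 plan.py ok; python3 look.py w2.png mould_a .009
python3 - <<'E'
import numpy as np;c=np.load("cmd.npy");print(c)
E
```

```text
time: 4.68
tcp_pos: [0.4932, -0.3603, 0.2183]
eef_rot: [179.9, 0.2, -52.0]
contact_force: [0.2, -0.1, -0.1]
opening: 0.0855
grasp_force: 0.0
4.725 [-41.1507   1.8774  98.8392  -0.0083  79.4066 100.8518] [ 0.4936 -0.3602  0.2192] [179.9688   0.1194 -52.001 ] cam [ 0.5456 -0.4248  0.3882] [-0.1955  0.2502 -0.9483]
mould_a 0.69 [136.6 269.6] [ 0.5669 -0.1359  0.009 ]
mould_a 0.66 [272.2 156.4] [ 0.5141 -0.3774  0.009 ]
 reg 0.83 [88.4, 219.7, 169.9, 300.1] [ 0.5772 -0.1483] 163.37699127197266 97.1962890625 73.54552459716797
 reg 0.7 [243.8, 105.1, 303.7, 202.0] [ 0.5129 -0.3784] 128.4396743774414 120.2318344116211 64.88513946533203
[ 4.95033358e-01 -3.60206119e-01  2.20000000e-01  2.82363360e+00
 -1.37720649e+00  1.37557190e-16]
```

View pics/w2.png

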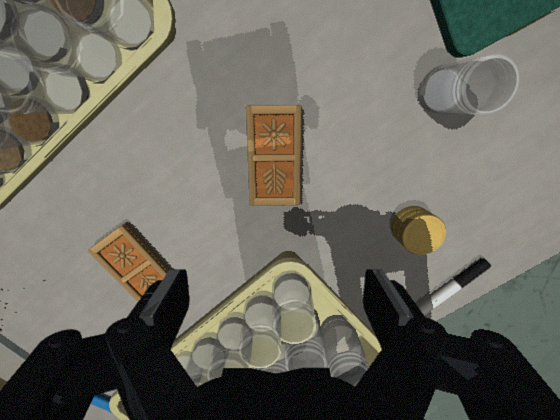

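Mould a is at image (274,155), its axis vertical in the picture, with the jar clear at right (470,85). It sits at about (0.512, -0.3785), yaw 128.4°.

```bash
python3 plan.py .554 -.4325 .069 -51.6 -35 9; cp cmd.npy c0.npy; cp next.npy cmd.npy; python3 plan.py .526 -.3965 .002 -51.6 -35 5; cp next.npy n2.npy; cp c0.npy cmd.npy
```

```text
[[[0.26,-0.01,0.42,0.0,-0.85,-0.01],[0.29,0.0,0.4,0.0,-0.85,-0.01],[0.31,-0.01,0.38,0.0,-0.85,-0.01],[0.34,0.0,0.36,0.0,-0.85,-0.01],[0.36,0.0,0.33,-0.01,-0.85,-0.01],[0.38,-0.01,0.31,0.0,-0.85,-0.01],[0.41,0.0,0.28,0.0,-0.85,-0.01],[0.42,-0.01,0.26,-0.01,-0.84,-0.01],[0.44,0.0,0.22,0.0,-0.85,0.0]]]
max 0.85 resid mm [ 0.  -0.1  0.1]
[[[0.01,0.0,0.41,0.0,0.0,0.0],[0.0,0.0,0.4,0.0,0.0,0.0],[0.01,0.0,0.41,0.0,0.0,0.0],[0.0,-0.01,0.4,0.0,0.0,0.0],[0.01,0.0,0.41,0.0,0.0,0.0]]]
max 0.41 resid mm [ 0. -0. -0.]
```

```bash
python3 -m handwheel '[[[0.26,0,0.42,0,-0.85,-0.01],[0.29,0,0.4,0,-0.85,-0.01],[0.31,-0.01,0.38,0,-0.85,-0.01],[0.34,0,0.36,0,-0.85,-0.01],[0.36,0,0.33,0,-0.85,-0.01],[0.38,-0.01,0.31,0,-0.85,-0.01],[0.41,0,0.28,0,-0.85,-0.01],[0.42,-0.01,0.26,0,-0.84,-0.01],[0.44,0,0.22,0,-0.85,0]]]' 1 60
python3 -m handwheel '[[[0,0,0.41,0,0,0],[0,0,0.4,0,0,0],[0,0,0.41,0,0,0],[0,0,0.4,0,0,0],[0.01,0,0.41,0,0,0],[0,0,0,0,0,0],[0,0,0,0,0,0]]]'
cp n2.npy cmd.npy; python3 look.py w3.png mould_a .009
```

```text
time: 5.95
tcp_pos: [0.5538, -0.4329, 0.0695]
eef_rot: [-179.8, 35.1, -51.5]
contact_force: [0.5, 0.2, -0.4]
opening: 0.0856
grasp_force: 0.0
time: 6.82
tcp_pos: [0.525, -0.3962, 0.0031]
eef_rot: [-179.9, 35.0, -51.6]
contact_force: [0.1, -1.5, 0.9]
opening: 0.0855
grasp_force: 0.0
6.875 [-43.8088  40.9268  75.9796   4.611   97.743   96.9978] [ 0.5253 -0.3964  0.0034] [-179.8649   34.9364  -51.5685] cam [ 0.6275 -0.5246  0.0929] [-0.4993  0.6304 -0.5944]
mould_a 0.85 [275.9 276. ] [ 0.5122 -0.3792  0.009 ]
mould_a 0.7 [ 95.1 335.2] [ 0.5684 -0.1491  0.009 ]
mould_a 0.27 [ 89.  383.6] [0.4879 0.2494 0.009 ]
mould_a 0.23 [ 93.6 387.4] [0.4663 0.3075 0.009 ]
 reg 0.96 [209.8, 210.5, 342.4, 315.7] [ 0.5201 -0.3905] 128.59389877319336 140.0287322998047 62.29727554321289
 reg 0.74 [16.1, 307.1, 109.0, 343.1] [ 0.605  -0.1885] 73.8260498046875 120.97771453857422 58.408958435058594
```

View pics/w3.png

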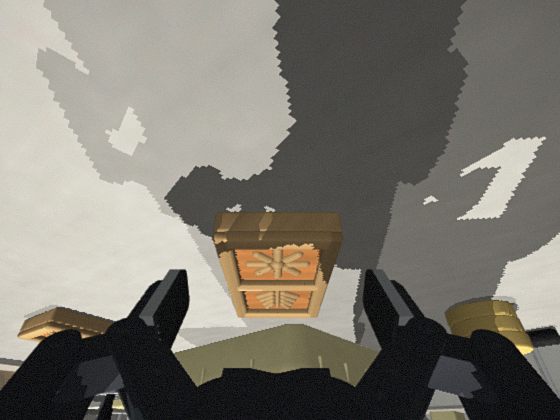

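Mould a is centred between the open fingers at about (277,265). I'll close on it.

```bash
python3 -m handwheel '[[[0,0,0,0,0,0],[0,0,0,0,0,0],[0,0,0,0,0,0],[0,0,0,0,0,0],[0,0,0,0,0,0],[0,0,0,0,0,0]]]' -1 60; python3 plan.py .50 -.36 .28 -51.6 0 8
```

```text
time: 7.72
tcp_pos: [0.5248, -0.3959, 0.0028]
eef_rot: [-179.9, 35.0, -51.6]
contact_force: [0.1, -0.2, 0.3]
opening: 0.0001
grasp_force: 0.0
[[[-0.61,-0.01,-0.63,0.0,0.95,0.0],[-0.56,-0.01,-0.68,0.0,0.96,0.0],[-0.51,-0.01,-0.72,0.0,0.95,0.0],[-0.46,-0.01,-0.75,0.0,0.96,0.0],[-0.4,0.0,-0.79,0.0,0.95,0.0],[-0.33,-0.01,-0.81,0.0,0.96,0.0],[-0.27,0.0,-0.84,0.0,0.95,0.0],[-0.21,-0.01,-0.85,0.0,0.96,0.0]]]
max 0.96 resid mm [-0.   0.1 -0.1]
```

```bash
python3 look.py w4.png mould_a .009
```

```text
7.775 [-43.8048  40.9471  76.0461   4.6109  97.7415  96.9963] [ 0.5248 -0.3959  0.0028] [-179.8781   35.0208  -51.5708] cam [ 0.6275 -0.5246  0.0929] [-0.4993  0.6304 -0.5944]
mould_a 0.57 [ 93.4 336.6] [ 0.5684 -0.142   0.009 ]
 reg 0.85 [17.7, 306.5, 146.2, 355.8] [ 0.5849 -0.1763] 89.8717269897461 153.14894104003906 92.82763671875
 reg 0.73 [209.5, 210.0, 345.0, 307.7] [ 0.5266 -0.3982] 128.40972137451172 118.32066345214844 62.51426696777344
```

View pics/w4.png

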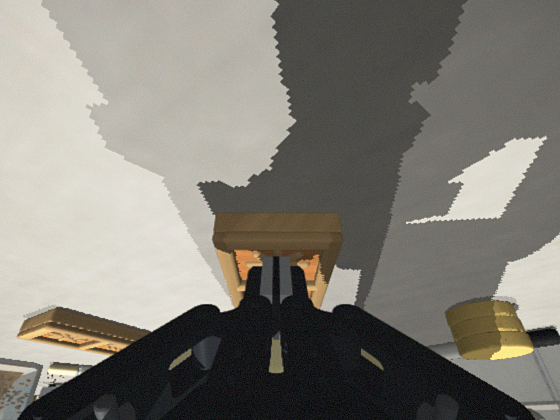

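```bash
python3 - <<'E'
from h import *
img,K,M=cam("wrist");c=np.load("cmd.npy");r=R.from_rotvec(c[3:])
for d in(0,-.01,-.019,-.03,-.04):print(d,proj(K,M,c[:3]+r.apply([0,0,d])),[proj(K,M,c[:3]+r.apply([x,0,d])).round() for x in(-.011,.011)])
print(c[:3])
E
```

```text
0 [275.7793937  249.77865824] [array([276., 266.]), array([276., 233.])]
-0.01 [275.78448421 257.41754165] [array([276., 274.]), array([276., 240.])]
-0.019 [275.78955858 265.03219779] [array([276., 283.]), array([276., 247.])]
-0.03 [275.79650961 275.46300266] [array([276., 294.]), array([276., 256.])]
-0.04 [275.80368156 286.22532266] [array([276., 306.]), array([276., 266.])]
[ 0.52601211 -0.39654061  0.00196068]
```

The fingers shut above the mould without touching it, and the mould has not moved. So the pads sit farther back than I assumed. I'll back off, open, and go deeper in small steps while watching the force.

```bash
python3 -m handwheel '[[[0,0,-0.5,0,0,0],[0,0,-0.5,0,0,0],[0,0,0,0,0,0],[0,0,0,0,0,0],[0,0,0,0,0,0],[0,0,0,0,0,0],[0,0,0.5,0,0,0],[0,0,0.5,0,0,0],[0,0,0.1,0,0,0],[0,0,0,0,0,0]]]' 1 60
python3 -m handwheel '[[[0,0,0.1,0,0,0],[0,0,0,0,0,0]]]' |grep -E "pos|force"
python3 -m handwheel '[[[0,0,0.07,0,0,0],[0,0,0,0,0,0]]]'|grep -E "pos|force"
```

```text
time: 9.18
tcp_pos: [0.5231, -0.3938, -0.0009]
eef_rot: [-179.9, 35.1, -51.6]
contact_force: [0.2, -0.4, -0.9]
opening: 0.0853
grasp_force: 0.0
tcp_pos: [0.5221, -0.3925, -0.0036]
contact_force: [0.4, 0.8, 0.3]
grasp_force: 0.0
tcp_pos: [0.5208, -0.3909, -0.0062]
contact_force: [0.5, -0.1, 0.0]
grasp_force: 0.0
```

```bash
for i in 1; do python3 -m handwheel '[[[0,0,0.1,0,0,0],[0,0,0,0,0,0]]]' |grep -E "pos|force"; done
python3 -m handwheel '[[[0,0,0.08,0,0,0],[0,0,0,0,0,0]]]'|grep -E "pos|force"
```

```text
tcp_pos: [0.5192, -0.3889, -0.0098]
contact_force: [-0.2, -1.2, 0.4]
grasp_force: 0.0
tcp_pos: [0.5182, -0.3875, -0.0123]
contact_force: [0.4, 0.6, 0.5]
grasp_force: 0.0
```

```bash
python3 -m handwheel '[[[0,0,0,0,0,0],[0,0,0,0,0,0],[0,0,0,0,0,0],[0,0,0,0,0,0]]]' -1 40
```

```text
time: 10.68
tcp_pos: [0.5187, -0.3881, -0.0116]
eef_rot: [-179.9, 35.0, -51.6]
contact_force: [1.3, -1.0, 2.6]
opening: 0.0623
grasp_force: 43.9
```

Mould a is gripped: opening 62 mm, 44 N. I'll lift it, swing to upright and carry it toward the rack.

```bash
python3 - <<'E'
from plan import *
p,r=pose(.5196,-.3884,-.0127,-51.6,-35);np.save("cmd.npy",np.r_[p,r.as_rotvec()])
# grasp record: mould centre, and mould frame (cols: up-axis dir u (towards gripped end), width, normal) in tool
c=np.array([.512,-.3788,.009]);print("centre in tool",r.inv().apply(c-p))
np.save("ga.npy",r.inv().apply(c-p))
E
python3 plan.py .50 -.36 .28 -51.6 0 9; python3 plan.py ok; python3 plan.py .41 .15 .30 72 0 28; cp next.npy n2.npy;cp cmd.npy n1.npy;cp n2.npy cmd.npy; python3 plan.py .41 .15 .30 72 55 12; cp next.npy n3.npy
```

```text
centre in tool [-2.2476454e-02 -6.9484150e-06 -1.0752626e-02]
[[[-0.54,-0.01,-0.61,0.0,0.85,0.0],[-0.5,-0.01,-0.65,0.0,0.85,0.0],[-0.46,-0.01,-0.68,0.0,0.85,0.0],[-0.41,0.0,-0.71,0.0,0.85,0.0],[-0.36,-0.01,-0.73,0.0,0.85,0.0],[-0.31,0.0,-0.76,0.0,0.85,0.0],[-0.26,-0.01,-0.78,0.0,0.85,0.0],[-0.2,0.0,-0.79,0.0,0.84,0.0],[-0.16,-0.01,-0.81,0.0,0.85,0.0]]]
max 0.85 resid mm [-0.   0.2  0.2]
[[[-0.41,-0.22,-0.02,0.0,0.0,-0.96],[-0.39,-0.25,-0.02,0.0,0.0,-0.96],[-0.37,-0.28,-0.02,0.0,0.0,-0.96],[-0.35,-0.31,-0.02,0.0,0.0,-0.96],[-0.32,-0.33,-0.02,0.0,0.0,-0.96],[-0.29,-0.36,-0.02,0.0,0.0,-0.96],[-0.27,-0.38,-0.02,0.0,0.0,-0.96],[-0.24,-0.4,-0.02,0.0,0.0,-0.96],[-0.21,-0.41,-0.02,0.0,0.0,-0.96],[-0.17,-0.43,-0.02,0.0,0.0,-0.96]]]
[[[-0.14,-0.44,-0.02,0.0,0.0,-0.96],[-0.11,-0.45,-0.02,0.0,0.0,-0.97],[-0.07,-0.46,-0.02,0.0,0.0,-0.96],[-0.03,-0.46,-0.02,0.0,0.0,-0.97],[0.0,-0.46,-0.02,0.0,0.0,-0.96],[0.04,-0.46,-0.02,0.0,0.0,-0.97],[0.07,-0.46,-0.01,0.0,0.0,-0.96],[0.11,-0.45,-0.02,0.0,0.0,-0.97],[0.14,-0.44,-0.01,0.0,0.0,-0.96],[0.17,-0.43,-0.02,0.0,0.0,-0.97]]]
[[[0.21,-0.41,-0.01,0.0,0.0,-0.96],[0.24,-0.39,-0.02,0.0,0.0,-0.97],[0.27,-0.38,-0.01,0.0,0.0,-0.96],[0.29,-0.35,-0.02,0.0,0.0,-0.97],[0.32,-0.33,-0.01,0.0,0.0,-0.96],[0.35,-0.3,-0.02,0.0,0.0,-0.97],[0.37,-0.28,-0.01,0.0,0.0,-0.96],[0.38,-0.25,-0.02,0.0,0.0,-0.97]]]
max 0.97 resid mm [-0.1 -0.   0. ]
[[[0.0,0.0,0.0,0.0,1.0,0.0],[0.0,0.0,0.0,0.0,1.0,0.0],[0.0,0.0,0.0,0.0,1.0,0.0],[0.0,0.0,0.0,0.0,1.0,0.0],[0.0,0.0,0.0,0.0,1.0,0.0],[0.0,0.0,0.0,0.0,1.0,0.0],[0.0,0.0,0.0,0.0,1.0,0.0],[0.0,0.0,0.0,0.0,1.0,0.0],[0.0,0.0,0.0,0.0,1.0,0.0],[0.0,0.0,0.0,0.0,1.0,0.0]]]
[[[0.0,0.0,0.0,0.0,1.0,0.0],[0.0,0.0,0.0,0.0,1.0,0.01]]]
max 1.0 resid mm [-0.1 -0.   0. ]
```

```bash
python3 -m handwheel '[[[-0.54,0,-0.61,0,0.85,0],[-0.5,-0.01,-0.65,0,0.85,0],[-0.46,-0.01,-0.68,0,0.85,0],[-0.41,0,-0.71,0,0.85,0],[-0.36,-0.01,-0.73,0,0.85,0],[-0.31,0,-0.76,0,0.85,0],[-0.26,-0.01,-0.78,0,0.85,0],[-0.2,0,-0.79,0,0.84,0],[-0.16,-0.01,-0.81,0,0.85,0]]]' -1 80
python3 -m handwheel '[[[-0.41,-0.22,-0.02,0,0,-0.96],[-0.39,-0.25,-0.02,0,0,-0.96],[-0.37,-0.28,-0.02,0,0,-0.96],[-0.35,-0.31,-0.02,0,0,-0.96],[-0.32,-0.33,-0.02,0,0,-0.96],[-0.29,-0.36,-0.02,0,0,-0.96],[-0.27,-0.38,-0.02,0,0,-0.96],[-0.24,-0.4,-0.02,0,0,-0.96],[-0.21,-0.41,-0.02,0,0,-0.96],[-0.17,-0.43,-0.02,0,0,-0.96]]]' >/dev/null
python3 -m handwheel '[[[-0.14,-0.44,-0.02,0,0,-0.96],[-0.11,-0.45,-0.02,0,0,-0.97],[-0.07,-0.46,-0.02,0,0,-0.96],[-0.03,-0.46,-0.02,0,0,-0.97],[0,-0.46,-0.02,0,0,-0.96],[0.04,-0.46,-0.02,0,0,-0.97],[0.07,-0.46,-0.01,0,0,-0.96],[0.11,-0.45,-0.02,0,0,-0.97],[0.14,-0.44,-0.01,0,0,-0.96],[0.17,-0.43,-0.02,0,0,-0.97]]]' >/dev/null
python3 -m handwheel '[[[0.21,-0.41,-0.01,0,0,-0.96],[0.24,-0.39,-0.02,0,0,-0.97],[0.27,-0.38,-0.01,0,0,-0.96],[0.29,-0.35,-0.02,0,0,-0.97],[0.32,-0.33,-0.01,0,0,-0.96],[0.35,-0.3,-0.02,0,0,-0.97],[0.37,-0.28,-0.01,0,0,-0.96],[0.38,-0.25,-0.02,0,0,-0.97]]]'
python3 -m handwheel '[[[0,0,0,0,1,0],[0,0,0,0,1,0],[0,0,0,0,1,0],[0,0,0,0,1,0],[0,0,0,0,1,0],[0,0,0,0,1,0],[0,0,0,0,1,0],[0,0,0,0,1,0],[0,0,0,0,1,0],[0,0,0,0,1,0]]]' >/dev/null
python3 -m handwheel '[[[0,0,0,0,1,0],[0,0,0,0,1,0.01],[0,0,0,0,0,0],[0,0,0,0,0,0]]]'
cp n3.npy cmd.npy; python3 look.py w5.png rack_end .016 stop_face .016 stop_knob .061 mould_a .1 brush .006 drying_rack 0
```

```text
time: 11.8
tcp_pos: [0.4976, -0.3593, 0.2811]
eef_rot: [-179.9, -0.0, -51.6]
contact_force: [0.5, 0.2, -0.7]
opening: 0.0612
grasp_force: 86.5
time: 15.3
tcp_pos: [0.4076, 0.1506, 0.3004]
eef_rot: [-180.0, -0.0, 72.1]
contact_force: [0.1, -0.4, -1.0]
opening: 0.0612
grasp_force: 86.6
time: 17.05
tcp_pos: [0.4083, 0.1501, 0.3014]
eef_rot: [180.0, -55.0, 72.0]
contact_force: [-1.0, -0.3, -0.7]
opening: 0.0609
grasp_force: 86.7
17.1 [-23.188  -35.9003 132.7906  54.704   90.2264  -8.6608] [0.4084 0.1502 0.3018] [179.8824 -55.0298  72.0833] cam [0.3823 0.0637 0.4636] [ 0.1834  0.5658 -0.8038]
rack_end 0.73 [282.9 189.5] [0.5129 0.4217 0.016 ]
mould_a 0.74 [274.4 290.6] [0.4254 0.2024 0.1   ]
 reg 0.76 [201.2, 225.4, 349.2, 333.8] [0.4336 0.224 ] 161.98007202148438 196.4840545654297 149.134765625
brush 0.64 [327.3 364.9] [0.4726 0.1162 0.006 ]
drying_rack 0.8 [274.  236.4] [ 0.4674  0.3361 -0.    ]
```

View pics/w5.png

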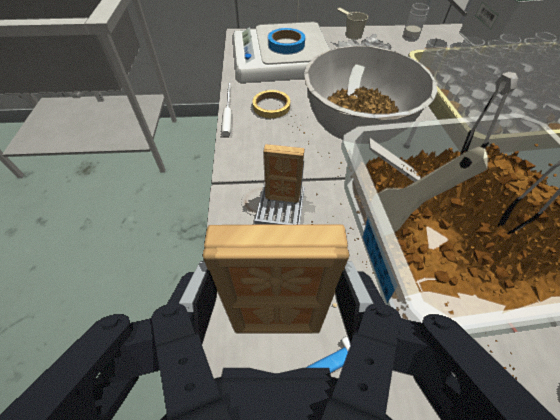

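Mould a hangs upright in the fingers at (277,280) and hides most of the rack. Behind it, the standing mould shows at (283,172). I'll turn the tool in yaw so the rack appears beside the held mould.

```bash
python3 plan.py .43 .13 .33 44 55 7
```

```text
[[[0.06,0.09,-0.1,-0.72,0.0,0.5],[0.07,0.09,-0.09,-0.71,0.0,0.5],[0.07,0.1,-0.09,-0.72,0.0,0.5],[0.07,0.1,-0.08,-0.71,0.0,0.5],[0.08,0.1,-0.08,-0.71,0.0,0.5],[0.08,0.1,-0.07,-0.72,0.0,0.5],[0.08,0.1,-0.07,-0.71,0.0,0.5]]]
max 0.72 resid mm [-0.1 -0.1  0. ]
```

```bash
python3 -m handwheel '[[[0.06,0.09,-0.1,-0.72,0,0.5],[0.07,0.09,-0.09,-0.71,0,0.5],[0.07,0.1,-0.09,-0.72,0,0.5],[0.07,0.1,-0.08,-0.71,0,0.5],[0.08,0.1,-0.08,-0.71,0,0.5],[0.08,0.1,-0.07,-0.72,0,0.5],[0.08,0.1,-0.07,-0.71,0,0.5],[0,0,0,0,0,0],[0,0,0,0,0,0]]]'
python3 plan.py ok; python3 look.py w6.png rack_end .016 stop_face .016 stop_knob .061 drying_rack 0
python3 - <<'E'
import cv2
a=cv2.imread("pics/w6.png")[140:340,20:287];cv2.imwrite("pics/w6c.png",cv2.resize(a,(800,600),interpolation=cv2.INTER_CUBIC))
E
```

```text
time: 18.58
tcp_pos: [0.4283, 0.13, 0.3311]
eef_rot: [-179.9, -55.1, 44.0]
contact_force: [-0.2, -0.9, -1.2]
opening: 0.061
grasp_force: 86.7
18.625 [-21.5095 -53.868  138.6932  51.1608  73.3796  18.9393] [0.4284 0.1299 0.3309] [-179.8947  -55.062    43.9304] cam [0.3652 0.0668 0.4936] [ 0.4274  0.4135 -0.8039]
rack_end 0.66 [198.3 212.5] [0.5113 0.4164 0.016 ]
stop_face 0.73 [210.4 258.1] [0.4655 0.3223 0.016 ]
drying_rack 0.82 [206.9 257. ] [0.4659 0.3371 0.    ]
```

View pics/w6c.png

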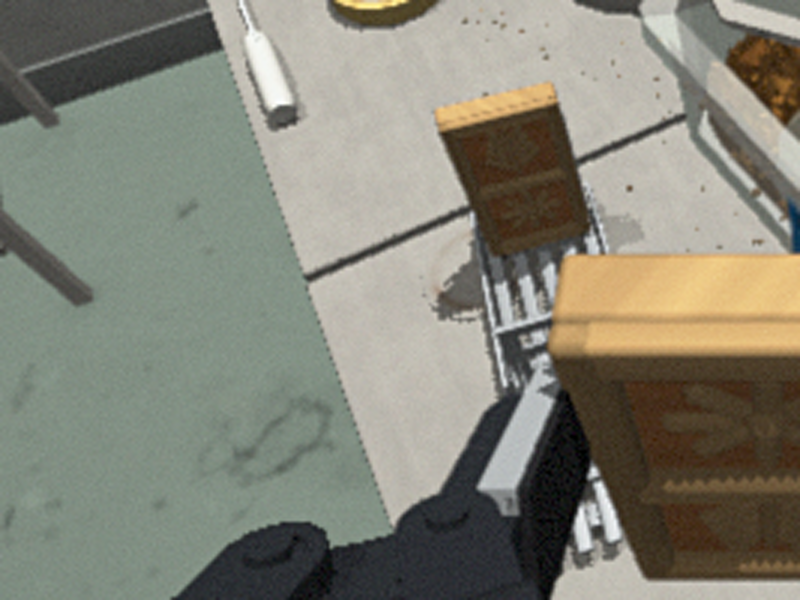

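```bash
cat > fit.py <<'E'
from h import *
from scipy.optimize import least_squares
img,K,M=cam("wrist")
Z=np.array([(443,132),(557,107),(437,112),(553,85),(490,256),(588,234)])/3.+[20,140]
B=np.array([(-9,32,136),(-9,-32,136),(9,32,136),(9,-32,136),(-9,32,16),(-9,-32,16)])/1e3
def pts(q): c,s=np.cos(q[2]),np.sin(q[2]);return np.c_[q[0]+c*B[:,0]-s*B[:,1],q[1]+s*B[:,0]+c*B[:,1],B[:,2]]
f=lambda q:np.ravel([proj(K,M,p) for p in pts(q)]-Z)
s=least_squares(f,[.5,.41,1.2]);q=s.x
print("standing centre",q[:2],"yaw",np.degrees(q[2]),"res",s.fun.reshape(-1,2).round(1).tolist())
e=q[:2]+.009*np.array([np.cos(q[2]),np.sin(q[2])]);print("rack_end",e,"rack origin",e-.09*np.array([np.cos(q[2]),np.sin(q[2])]))
for l in["mould_standing"]:
    for r in regions_of("wrist",l): print(r["p"],r["rect"])
# rack outline in scene & side from the mould-fit for a check
for n in["scene","side"]:
    i2,K2,M2=cam(n);save(n+"1.png",i2)
    for l,z in[("rack_end",.016),("stop_face",.016),("stop_knob",.061),("drying_rack",0)]:
        for r in place_of(n,l)[:1]: print(n,l,round(r["p"],2),np.array(r["centre"]).round(1),onz(K2,M2,r["centre"],z).round(4))
    print(proj(K2,M2,[*e,.016]))
E
python3 fit.py
```

```text
standing centre [0.50493911 0.40136791] yaw 60.87364796916336 res [[-2.2, 0.1], [0.8, -0.3], [-1.2, -1.4], [0.4, -0.8], [0.8, 1.4], [2.0, 0.6]]
rack_end [0.50931974 0.40922985] rack origin [0.46551339 0.33061049]
0.78 [162.9, 164.5, 216.3, 228.4]
scene rack_end 0.65 [173.2 274. ] [0.5101 0.4071 0.016 ]
scene stop_knob 0.66 [210.3 266.9] [0.4487 0.2763 0.061 ]
scene drying_rack 0.66 [194.9 279.6] [0.4605 0.3409 0.    ]
[172.73269921 274.38563841]
[150.53724001 225.02246996]
```

My corner fit leaves about 2 px of residual, which is too coarse for the 4 mm of lateral play. With the tool vertical the upper half of the wrist image is free, so I'll hover over the rack that way.

```bash
python3 plan.py .45 .285 .31 62 0 14
```

```text
[[[0.1,-0.17,0.2,0.13,-0.85,-0.26],[0.11,-0.17,0.19,0.13,-0.85,-0.26],[0.13,-0.17,0.19,0.14,-0.85,-0.26],[0.15,-0.16,0.18,0.13,-0.85,-0.26],[0.16,-0.16,0.17,0.14,-0.85,-0.26],[0.17,-0.15,0.16,0.13,-0.85,-0.26],[0.19,-0.14,0.15,0.14,-0.85,-0.26],[0.2,-0.14,0.14,0.13,-0.85,-0.26],[0.21,-0.13,0.13,0.14,-0.85,-0.26],[0.22,-0.13,0.11,0.13,-0.85,-0.26]]]
[[[0.24,-0.12,0.1,0.14,-0.85,-0.26],[0.24,-0.12,0.08,0.14,-0.85,-0.25],[0.25,-0.11,0.07,0.13,-0.85,-0.26],[0.26,-0.1,0.06,0.14,-0.84,-0.25]]]
max 0.85 resid mm [ 0.1 -0.1 -0.2]
```

```bash
python3 -m handwheel '[[[0.1,-0.17,0.2,0.13,-0.85,-0.26],[0.11,-0.17,0.19,0.13,-0.85,-0.26],[0.13,-0.17,0.19,0.14,-0.85,-0.26],[0.15,-0.16,0.18,0.13,-0.85,-0.26],[0.16,-0.16,0.17,0.14,-0.85,-0.26],[0.17,-0.15,0.16,0.13,-0.85,-0.26],[0.19,-0.14,0.15,0.14,-0.85,-0.26],[0.2,-0.14,0.14,0.13,-0.85,-0.26],[0.21,-0.13,0.13,0.14,-0.85,-0.26],[0.22,-0.13,0.11,0.13,-0.85,-0.26]]]' >/dev/null
python3 -m handwheel '[[[0.24,-0.12,0.1,0.14,-0.85,-0.26],[0.24,-0.12,0.08,0.14,-0.85,-0.25],[0.25,-0.11,0.07,0.13,-0.85,-0.26],[0.26,-0.1,0.06,0.14,-0.84,-0.25],[0,0,0,0,0,0],[0,0,0,0,0,0]]]'
python3 plan.py ok; python3 look.py w7.png rack_end .016 stop_face .016 stop_knob .061 drying_rack 0 mould_standing .136
python3 - <<'E'
import cv2
a=cv2.imread("pics/w7.png");cv2.imwrite("pics/w7c.png",cv2.resize(a[0:300,80:480],(800,600),interpolation=cv2.INTER_CUBIC))
E
```

```text
time: 21.42
tcp_pos: [0.4486, 0.2847, 0.3112]
eef_rot: [-180.0, -0.1, 61.9]
contact_force: [-0.1, -1.1, -1.8]
opening: 0.061
grasp_force: 86.6
21.475 [ 26.5465 -10.7402 101.9928   0.087   88.6176  54.6247] [0.4485 0.2845 0.3114] [179.9958  -0.1561  61.9198] cam [0.4887 0.3566 0.478 ] [-0.1493 -0.2796 -0.9484]
stop_face 0.84 [269.4 139.7] [0.4595 0.3221 0.016 ]
stop_knob 0.88 [271.4 183.6] [0.4362 0.2713 0.061 ]
stop_knob 0.38 [269.2 129.6] [0.4683 0.337  0.061 ]
drying_rack 0.56 [272.3 129. ] [0.4699 0.3328 0.    ]
mould_standing 0.91 [271.4  61.8] [0.5056 0.3982 0.136 ]
 reg 0.92 [232.7, 43.2, 304.1, 79.7] [0.503  0.4002] 151.99852752685547 64.68527221679688 29.429290771484375
 reg 0.57 [200.1, 224.3, 349.7, 331.2] [0.3891 0.1705] 152.01344680786133 182.8086395263672 159.03468322753906
```

View pics/w7c.png

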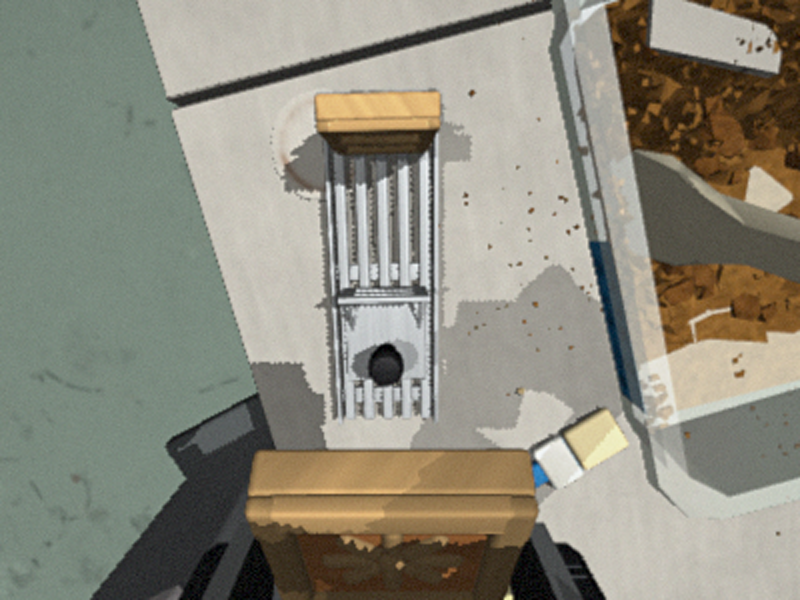

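The rack is fully visible in this view (zoomed crop): mould top at (316–441, 92–130), lips from (325/437,150) to (337/436,418), stop plate at row 295 and knob at (386,365).

```bash
python3 - <<'E'
from h import *
np.set_printoptions(precision=4,suppress=True)
_,K,M=cam("wrist")
Z=lambda x,y:(80+x/2,y/2)
L=[onz(K,M,Z(*p),.026)[:2] for p in[(326,160),(336,416),(438,160),(437,416)]]
a=(L[0]+L[2])/2;b=(L[1]+L[3])/2
ang=lambda d:np.degrees(np.arctan2(d[1],d[0]))
print("widths",np.linalg.norm(L[0]-L[2]),np.linalg.norm(L[1]-L[3]),"yaws",ang(L[0]-L[1]),ang(L[2]-L[3]),ang(a-b),"rear end mid",b)
T=[onz(K,M,Z(*p),.136)[:2] for p in[(316,94),(440,92),(440,126),(318,131)]]
c=sum(T)/4;print("mould top",np.linalg.norm(T[0]-T[1]),np.linalg.norm(T[0]-T[3]),"yaw",ang(T[0]-T[1])-90,ang(T[3]-T[2])-90,"centre",c)
k=onz(K,M,Z(386,365),.065)[:2];print("knob",k)
s=[onz(K,M,Z(*p),.081)[:2] for p in[(338,292),(430,290)]];print("plate top",s,np.linalg.norm(s[0]-s[1]),ang(s[0]-s[1])-90)
for y in np.radians([61.5,62,62.5,63]):
    x=np.array([np.cos(y),np.sin(y)]);n=np.array([-x[1],x[0]])
    print(np.degrees(y),"lateral: mould,knob,plate,railF,railR",[(round(float(v@n)*1e3,1)) for v in(c,k,sum(s)/2,a,b)],"along",[(round(float(v@x)*1e3,1)) for v in(c,k,sum(s)/2,a,b)])
E
```

```text
widths 0.07644700428814816 0.07856482759275615 yaws 62.48307380664258 63.14330322293262 62.81319977156002 rear end mid [0.416  0.2285]
mould top 0.06206264165635485 0.016864915777570814 yaw 62.822102399025056 64.13073222182001 centre [0.5065 0.4043]
knob [0.4394 0.2724]
plate top [array([0.4368, 0.3322]), array([0.4893, 0.3057])] 0.058862251535314075 63.23097007716629
61.50000000000001 lateral: mould,knob,plate,railF,railR [-252.2, -256.2, -254.7, -252.3, -256.5] along [597.0, 449.1, 501.3, 583.0, 399.3]
62.0 lateral: mould,knob,plate,railF,railR [-257.4, -260.1, -259.1, -257.4, -260.0] along [594.8, 446.8, 499.0, 580.8, 397.0]
62.50000000000001 lateral: mould,knob,plate,railF,railR [-262.5, -264.0, -263.5, -262.5, -263.5] along [592.5, 444.5, 496.7, 578.5, 394.7]
63.0 lateral: mould,knob,plate,railF,railR [-267.7, -267.9, -267.8, -267.5, -266.9] along [590.2, 442.2, 494.4, 576.2, 392.4]
```

```bash
cat > place.py <<'E'
import sys
from plan import *
al,lat,h=map(float,sys.argv[1:4]);g=np.load(sys.argv[4]);y=np.radians(62.85);x=np.array([np.cos(y),np.sin(y)]);n=np.array([-x[1],x[0]])
p,r=pose(0,0,0,62.85,55)
print("TCP target",(np.r_[al*x+lat*n,h]-r.apply(g)).round(4))
E
python3 place.py .567 -.2662 .077 ga.npy; python3 - <<'E'
from plan import *
_,K,M=cam("wrist");c=np.load("cmd.npy");r=R.from_rotvec(c[3:]);g=np.load("ga.npy")
_,r55=pose(0,0,0,0,55);u=r55.inv().apply([0,0,1]);n=r55.inv().apply([1,0,0]);w=r55.inv().apply([0,1,0])
for a in(1,-1):
  for b in(1,-1):
    for d in(1,-1):
      q=proj(K,M,c[:3]+r.apply(g+.06*a*u+.009*b*n+.032*d*w));print("end",a,"face",b,"side",d,((q-[80,0])*2).round(0))
E
```

```text
TCP target [0.5055 0.4024 0.0892]
end 1 face 1 side 1 [249. 446.]
end 1 face 1 side -1 [530. 446.]
end 1 face -1 side 1 [238. 517.]
end 1 face -1 side -1 [542. 517.]
end -1 face 1 side 1 [308. 620.]
end -1 face 1 side -1 [473. 621.]
end -1 face -1 side 1 [304. 669.]
end -1 face -1 side -1 [477. 669.]
```

```bash
python3 - <<'E'
from plan import *
from scipy.optimize import least_squares
_,K,M=cam("wrist");c=np.load("cmd.npy");r=R.from_rotvec(c[3:]);g=np.load("ga.npy")
_,r55=pose(0,0,0,0,55);u=r55.inv().apply([0,0,1]);n=r55.inv().apply([1,0,0]);w=r55.inv().apply([0,1,0])
obs=[((1,1,1),(206.3,225.2)),((1,1,-1),(346.5,225.2)),((1,-1,1),(204.,248)),((1,-1,-1),(349,248)),((-1,-1,1),(233,332)),((-1,-1,-1),(320,332))]
def f(q):
    uu=np.cos(q[3])*u+np.sin(q[3])*n; nn=np.cos(q[3])*n-np.sin(q[3])*u
    return np.ravel([proj(K,M,c[:3]+r.apply(g+q[0]*u+q[1]*n+q[2]*w+.06*a*uu+.009*b*nn+.032*d*w))-o for (a,b,d),o in obs])
s=least_squares(f,[0,0,0,0],x_scale=.01)
print("du,dn,dw mm",s.x[:3]*1e3,"tilt deg(top forward +)",np.degrees(s.x[3]));print(s.fun.reshape(-1,2).round(1).tolist())
for l in regions_of("wrist","mould_a"): print(l["rect"],l["p"])
E
```

```text
du,dn,dw mm [-4.11966384  3.60386925 -0.76072281] tilt deg(top forward +) 1.1528541700767811
[[3.1, -5.6], [-2.9, -5.5], [-0.0, 4.7], [0.2, 4.7], [0.6, 0.7], [-1.2, 0.7]]
[202.9, 224.6, 347.3, 332.4] 0.7
[448.6, 310.9, 471.5, 334.5] 0.49
```

The predicted held-mould outline matches the picture, and the 496–533 band is its front chamfer. So the grasp is as recorded. I'll go above the slot, then down.

```bash
python3 plan.py .505 .4027 .24 62.85 55 12; cp cmd.npy c0.npy; python3 plan.py ok; python3 plan.py .505 .4027 .095 62.85 55 6; cp next.npy n2.npy
```

```text
[[[0.27,-0.01,0.15,0.01,1.0,-0.01],[0.26,-0.01,0.17,0.01,1.0,-0.02],[0.24,-0.01,0.19,0.01,1.0,-0.01],[0.23,-0.01,0.2,0.01,1.0,-0.02],[0.21,-0.01,0.22,0.01,1.0,-0.01],[0.19,-0.01,0.24,0.01,1.0,-0.02],[0.17,-0.01,0.25,0.0,1.0,-0.02],[0.15,-0.02,0.27,0.01,1.0,-0.01],[0.13,-0.01,0.28,0.0,1.0,-0.02],[0.11,-0.01,0.29,0.01,1.0,-0.01]]]
[[[0.09,-0.02,0.29,0.0,1.0,-0.02],[0.06,-0.01,0.31,0.01,1.0,-0.01]]]
max 1.0 resid mm [ 0.2  0.  -0.2]
[[[-0.49,0.0,0.35,0.0,0.0,0.0],[-0.5,0.0,0.34,0.0,0.0,0.0],[-0.49,0.0,0.35,0.0,0.0,0.0],[-0.5,0.0,0.34,0.0,0.0,0.0],[-0.49,0.0,0.35,0.0,0.0,0.0],[-0.5,0.0,0.34,0.0,0.0,0.0]]]
max 0.5 resid mm [ 0.  -0.2  0. ]
```

```bash
python3 -m handwheel '[[[0.27,-0.01,0.15,0.01,1,-0.01],[0.26,-0.01,0.17,0.01,1,-0.02],[0.24,-0.01,0.19,0.01,1,-0.01],[0.23,-0.01,0.2,0.01,1,-0.02],[0.21,-0.01,0.22,0.01,1,-0.01],[0.19,-0.01,0.24,0.01,1,-0.02],[0.17,-0.01,0.25,0,1,-0.02],[0.15,-0.02,0.27,0.01,1,-0.01],[0.13,-0.01,0.28,0,1,-0.02],[0.11,-0.01,0.29,0.01,1,-0.01]]]' >/dev/null
python3 -m handwheel '[[[0.09,-0.02,0.29,0,1,-0.02],[0.06,-0.01,0.31,0.01,1,-0.01],[0,0,0,0,0,0],[0,0,0,0,0,0]]]'
python3 -m handwheel '[[[-0.49,0,0.35,0,0,0],[-0.5,0,0.34,0,0,0],[-0.49,0,0.35,0,0,0],[-0.5,0,0.34,0,0,0],[-0.49,0,0.35,0,0,0],[-0.5,0,0.34,0,0,0],[0,0,0,0,0,0],[0,0,0,0,0,0]]]'
cp n2.npy cmd.npy
```

```text
time: 23.72
tcp_pos: [0.5042, 0.4028, 0.2424]
eef_rot: [179.9, -55.1, 62.9]
contact_force: [0.2, -0.7, -0.3]
opening: 0.0608
grasp_force: 86.7
time: 24.72
tcp_pos: [0.5051, 0.4032, 0.0988]
eef_rot: [179.8, -55.2, 63.0]
contact_force: [0.6, -0.1, -1.3]
opening: 0.0614
grasp_force: 86.7
```

```bash
python3 -m handwheel '[[[-0.08,0,0.06,0,0,0],[0,0,0,0,0,0],[0,0,0,0,0,0]]]' | grep -E "pos|force|rot"
python3 -m handwheel '[[[-0.04,0,0.03,0,0,0],[0,0,0,0,0,0]]]' | grep -E "pos|force"
```

```text
tcp_pos: [0.5042, 0.4029, 0.0932]
eef_rot: [179.9, -55.1, 62.9]
contact_force: [0.7, 0.2, 0.2]
grasp_force: 86.8
tcp_pos: [0.5038, 0.4029, 0.0905]
contact_force: [0.0, -0.3, -1.4]
grasp_force: 86.7
```

```bash
python3 -m handwheel '[[[-0.04,0,0.03,0,0,0],[0,0,0,0,0,0]]]' | grep -E "pos|force"
python3 -m handwheel '[[[-0.03,0,0.02,0,0,0],[0,0,0,0,0,0]]]' | grep -E "pos|force"
```

```text
tcp_pos: [0.5045, 0.4033, 0.0896]
contact_force: [-0.8, -0.1, 3.6]
grasp_force: 87.0
tcp_pos: [0.5049, 0.4039, 0.0896]
contact_force: [-2.5, -0.9, 7.3]
grasp_force: 87.3
```

Contact with the rack floor is at the expected height. Release and back out along the tool axis.

```bash
python3 -m handwheel '[[[0,0,0,0,0,0],[0,0,0,0,0,0],[0,0,0,0,0,0],[0,0,0,0,0,0]]]' 1 60 | grep -E "pos|force|open"
python3 -m handwheel '[[[0,0,-0.3,0,0,0],[0,0,-0.5,0,0,0],[0,0,-0.8,0,0,0],[0,0,-0.9,0,0,0],[0,0,-0.9,0,0,0],[0,0,0,0,0,0],[0,0,0,0,0,0]]]'
python3 - <<'E'
from plan import *
c=np.load("cmd.npy");r=R.from_rotvec(c[3:]);p=c[:3]+r.apply([-.19*.04,0,(.14-3.4)*.04]);np.save("cmd.npy",np.r_[p,c[3:]]);print(p)
E
python3 look.py w8.png mould_a .136 stop_knob .061
```

```text
tcp_pos: [0.5039, 0.4029, 0.087]
contact_force: [0.7, 0.0, 0.9]
opening: 0.0852
grasp_force: 0.0
time: 27.22
tcp_pos: [0.453, 0.3035, 0.165]
eef_rot: [180.0, -55.1, 62.8]
contact_force: [-0.1, -0.2, -0.5]
opening: 0.0858
grasp_force: 0.0
[0.4542975  0.30352709 0.16354308]
27.275 [  5.1612 -25.0736 139.9633  64.2176  50.3199  -4.9957] [0.4528 0.3038 0.1645] [-179.9414  -55.0832   62.7774] cam [0.4133 0.2227 0.327 ] [ 0.2711  0.5299 -0.8036]
mould_a 0.92 [273.8 212.8] [0.4754 0.3472 0.136 ]
 reg 0.82 [237.6, 162.1, 316.4, 251.2] [0.4816 0.3535] 62.85138702392578 83.91780853271484 63.767189025878906
stop_knob 0.56 [277.7 353.4] [0.4392 0.2699 0.061 ]
stop_knob 0.54 [276.7 212.6] [0.5026 0.3948 0.061 ]
```

View pics/w8.png

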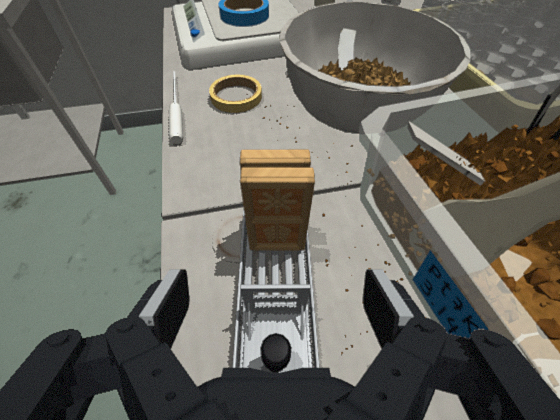

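Mould a stands squarely 6 mm in front of the standing mould at (278,210); the stop and knob at (277,352) are clear. Next I'll move over mould b.

```bash
python3 plan.py .536 -.133 .24 -16.8 0 20
```

```text
[[[-0.17,0.34,-0.41,-0.42,-0.5,0.8],[-0.17,0.36,-0.4,-0.41,-0.5,0.8],[-0.16,0.39,-0.38,-0.42,-0.5,0.8],[-0.15,0.41,-0.36,-0.41,-0.5,0.8],[-0.13,0.43,-0.34,-0.41,-0.5,0.8],[-0.12,0.45,-0.32,-0.42,-0.5,0.8],[-0.1,0.47,-0.3,-0.41,-0.5,0.8],[-0.08,0.48,-0.28,-0.42,-0.5,0.8],[-0.06,0.5,-0.26,-0.41,-0.5,0.8],[-0.04,0.51,-0.24,-0.41,-0.49,0.79]]]
[[[-0.02,0.52,-0.22,-0.42,-0.49,0.8],[0.01,0.52,-0.21,-0.42,-0.5,0.79],[0.03,0.53,-0.19,-0.41,-0.5,0.8],[0.06,0.53,-0.17,-0.41,-0.49,0.79],[0.08,0.53,-0.16,-0.42,-0.49,0.8],[0.11,0.53,-0.14,-0.42,-0.5,0.79],[0.14,0.53,-0.13,-0.41,-0.49,0.8],[0.17,0.52,-0.12,-0.42,-0.5,0.79],[0.2,0.52,-0.11,-0.41,-0.49,0.8],[0.23,0.5,-0.1,-0.42,-0.5,0.79]]]
max 0.8 resid mm [-0.   0.1 -0.1]
```

```bash
python3 -m handwheel '[[[-0.17,0.34,-0.41,-0.42,-0.5,0.8],[-0.17,0.36,-0.4,-0.41,-0.5,0.8],[-0.16,0.39,-0.38,-0.42,-0.5,0.8],[-0.15,0.41,-0.36,-0.41,-0.5,0.8],[-0.13,0.43,-0.34,-0.41,-0.5,0.8],[-0.12,0.45,-0.32,-0.42,-0.5,0.8],[-0.1,0.47,-0.3,-0.41,-0.5,0.8],[-0.08,0.48,-0.28,-0.42,-0.5,0.8],[-0.06,0.5,-0.26,-0.41,-0.5,0.8],[-0.04,0.51,-0.24,-0.41,-0.49,0.79]]]' 1 60 >/dev/null
python3 -m handwheel '[[[-0.02,0.52,-0.22,-0.42,-0.49,0.8],[0.01,0.52,-0.21,-0.42,-0.5,0.79],[0.03,0.53,-0.19,-0.41,-0.5,0.8],[0.06,0.53,-0.17,-0.41,-0.49,0.79],[0.08,0.53,-0.16,-0.42,-0.49,0.8],[0.11,0.53,-0.14,-0.42,-0.5,0.79],[0.14,0.53,-0.13,-0.41,-0.49,0.8],[0.17,0.52,-0.12,-0.42,-0.5,0.79],[0.2,0.52,-0.11,-0.41,-0.49,0.8],[0.23,0.5,-0.1,-0.42,-0.5,0.79]]]' >/dev/null
python3 -m handwheel '[[[0,0,0,0,0,0],[0,0,0,0,0,0],[0,0,0,0,0,0]]]'
python3 plan.py ok; python3 look.py w9.png mould_b .009
```

```text
time: 30.3
tcp_pos: [0.534, -0.1321, 0.2405]
eef_rot: [-179.9, -0.0, -16.8]
contact_force: [-0.2, 0.1, 0.3]
opening: 0.0855
grasp_force: 0.0
30.35 [-19.5512  -6.7275 105.1095   0.0926  81.6027  87.2139] [ 0.534  -0.1322  0.2407] [-179.9093   -0.0197  -16.7786] cam [ 0.6144 -0.1567  0.408 ] [-0.304   0.0915 -0.9483]
mould_b 0.83 [272.9 148.8] [ 0.5676 -0.1389  0.009 ]
mould_b 0.49 [  0. 298.] [0.4729 0.3245 0.009 ]
 reg 0.63 [247.9, 101.6, 300.0, 198.8] [ 0.5657 -0.1412] 162.64910888671875 121.1188735961914 64.5635757446289
 reg 0.15 [0.0, 276.7, 77.9, 344.2] [0.4313 0.2774] 151.549560546875 120.0228042602539 117.98511505126953
```

```bash
python3 plan.py .6264 -.1596 .062 -17.3 -35 9; python3 plan.py ok; python3 plan.py .5771 -.1443 -.012 -17.3 -35 7; cp next.npy n2.npy
```

```text
[[[0.26,0.0,0.49,0.0,-0.85,0.01],[0.3,0.0,0.48,0.0,-0.85,0.01],[0.33,0.0,0.45,0.01,-0.85,0.01],[0.36,0.0,0.43,0.0,-0.85,0.01],[0.38,0.0,0.41,0.01,-0.85,0.01],[0.41,-0.01,0.38,0.01,-0.85,0.01],[0.44,0.0,0.35,0.0,-0.84,0.01],[0.46,-0.01,0.32,0.01,-0.85,0.02],[0.47,0.0,0.29,0.0,-0.84,0.01]]]
max 0.85 resid mm [-0.2 -0.  -0. ]
[[[0.0,0.0,0.32,0.0,0.0,0.0],[0.0,0.0,0.32,0.0,0.0,0.0],[0.0,0.0,0.32,0.0,0.0,0.0],[0.0,0.0,0.32,0.0,0.0,0.0],[0.0,0.0,0.32,0.0,0.0,0.0],[0.0,0.0,0.33,0.0,0.0,0.0],[0.01,0.0,0.32,0.0,0.0,0.0]]]
max 0.33 resid mm [ 0.2 -0.1 -0. ]
```

```bash
python3 -m handwheel '[[[0.26,0,0.49,0,-0.85,0.01],[0.3,0,0.48,0,-0.85,0.01],[0.33,0,0.45,0.01,-0.85,0.01],[0.36,0,0.43,0,-0.85,0.01],[0.38,0,0.41,0.01,-0.85,0.01],[0.41,-0.01,0.38,0.01,-0.85,0.01],[0.44,0,0.35,0,-0.84,0.01],[0.46,-0.01,0.32,0.01,-0.85,0.02],[0.47,0,0.29,0,-0.84,0.01],[0,0,0,0,0,0]]]' | grep -E "pos|force|rot"
python3 -m handwheel '[[[0,0,0.32,0,0,0],[0,0,0.32,0,0,0],[0,0,0.32,0,0,0],[0,0,0.32,0,0,0],[0,0,0.32,0,0,0],[0,0,0.33,0,0,0],[0.01,0,0.32,0,0,0],[0,0,0,0,0,0]]]'
cp n2.npy cmd.npy
python3 -m handwheel '[[[0,0,0,0,0,0],[0,0,0,0,0,0],[0,0,0,0,0,0],[0,0,0,0,0,0]]]' -1 40
```

```text
tcp_pos: [0.6236, -0.159, 0.0592]
eef_rot: [-179.9, 35.3, -17.2]
contact_force: [0.2, 0.8, 0.1]
grasp_force: 0.0
time: 32.7
tcp_pos: [0.5746, -0.1436, -0.0123]
eef_rot: [-179.9, 35.1, -17.2]
contact_force: [-0.3, 0.0, 0.1]
opening: 0.0857
grasp_force: 0.0
time: 33.2
tcp_pos: [0.5769, -0.1444, -0.0101]
eef_rot: [-179.9, 34.8, -17.3]
contact_force: [2.5, -0.8, 3.2]
opening: 0.0621
grasp_force: 44.0
```

```bash
python3 - <<'E'
from plan import *
c=np.load("cmd.npy");r=R.from_rotvec(c[3:]);g=r.inv().apply(np.array([.5657,-.1408,.009])-c[:3]);print(g);np.save("gb.npy",g)
E
python3 plan.py .55 -.136 .28 -17.3 0 9; python3 plan.py ok; python3 plan.py .45 .285 .31 62.85 0 18; cp next.npy n2.npy
```

```text
[-2.19922630e-02  1.14131262e-05 -1.02503443e-02]
[[[-0.53,0.0,-0.62,0.0,0.85,0.0],[-0.49,0.0,-0.65,0.0,0.85,0.0],[-0.44,0.0,-0.69,0.0,0.85,0.0],[-0.39,0.0,-0.71,0.0,0.85,0.0],[-0.34,0.0,-0.74,0.0,0.85,0.0],[-0.29,0.0,-0.76,0.0,0.85,0.0],[-0.24,0.0,-0.78,0.0,0.84,0.0],[-0.19,0.0,-0.79,0.0,0.85,0.0],[-0.14,0.0,-0.81,0.0,0.84,0.0]]]
max 0.85 resid mm [0.1 0.  0.1]
[[[-0.31,-0.52,-0.04,0.0,0.0,-0.97],[-0.27,-0.54,-0.04,0.0,0.0,-0.97],[-0.22,-0.56,-0.04,0.0,0.0,-0.97],[-0.18,-0.57,-0.04,0.0,0.0,-0.97],[-0.13,-0.59,-0.04,0.0,0.0,-0.97],[-0.09,-0.59,-0.04,0.0,0.0,-0.97],[-0.04,-0.6,-0.04,0.0,0.0,-0.97],[0.01,-0.6,-0.04,0.0,0.0,-0.97],[0.05,-0.6,-0.04,0.0,0.0,-0.97],[0.1,-0.59,-0.04,0.0,0.0,-0.97]]]
[[[0.14,-0.58,-0.04,0.0,0.0,-0.97],[0.19,-0.57,-0.04,0.0,0.0,-0.97],[0.23,-0.56,-0.04,0.0,0.0,-0.97],[0.27,-0.53,-0.05,0.0,0.0,-0.97],[0.32,-0.51,-0.04,0.0,0.0,-0.98],[0.35,-0.49,-0.05,0.0,0.0,-0.97],[0.39,-0.46,-0.04,0.0,0.0,-0.98],[0.43,-0.42,-0.05,0.0,0.0,-0.97]]]
max 0.98 resid mm [0.1 0.  0.1]
```

```bash
python3 -m handwheel '[[[-0.53,0,-0.62,0,0.85,0],[-0.49,0,-0.65,0,0.85,0],[-0.44,0,-0.69,0,0.85,0],[-0.39,0,-0.71,0,0.85,0],[-0.34,0,-0.74,0,0.85,0],[-0.29,0,-0.76,0,0.85,0],[-0.24,0,-0.78,0,0.84,0],[-0.19,0,-0.79,0,0.85,0],[-0.14,0,-0.81,0,0.84,0]]]' -1 80 | grep -E "pos|open"
python3 -m handwheel '[[[-0.31,-0.52,-0.04,0,0,-0.97],[-0.27,-0.54,-0.04,0,0,-0.97],[-0.22,-0.56,-0.04,0,0,-0.97],[-0.18,-0.57,-0.04,0,0,-0.97],[-0.13,-0.59,-0.04,0,0,-0.97],[-0.09,-0.59,-0.04,0,0,-0.97],[-0.04,-0.6,-0.04,0,0,-0.97],[0.01,-0.6,-0.04,0,0,-0.97],[0.05,-0.6,-0.04,0,0,-0.97],[0.1,-0.59,-0.04,0,0,-0.97]]]' | grep -E "pos|open"
python3 -m handwheel '[[[0.14,-0.58,-0.04,0,0,-0.97],[0.19,-0.57,-0.04,0,0,-0.97],[0.23,-0.56,-0.04,0,0,-0.97],[0.27,-0.53,-0.05,0,0,-0.97],[0.32,-0.51,-0.04,0,0,-0.98],[0.35,-0.49,-0.05,0,0,-0.97],[0.39,-0.46,-0.04,0,0,-0.98],[0.43,-0.42,-0.05,0,0,-0.97],[0,0,0,0,0,0],[0,0,0,0,0,0]]]'
cp n2.npy cmd.npy; python3 look.py w10.png mould_standing .136 stop_face .016 stop_knob .061
python3 - <<'E'
from plan import *
np.set_printoptions(precision=4,suppress=True)
img,K,M=cam("wrist")
# tan tops of the standing moulds: light wood pixels near where they should be; and held-mould rows
y=np.radians(62.85);x=np.array([np.cos(y),np.sin(y)]);n=np.array([-x[1],x[0]])
for al in(.567,.591,.4953):
    print(al,[proj(K,M,[*(al*x+d*n-.2662*n),.136 if al>.5 else .081]).round(1).tolist() for d in(.032,-.032)])
b=img[:,276].astype(int)
for r0 in range(30,90,2): print(r0,b[r0].tolist(),end=" ")
E
```

```text
tcp_pos: [0.5476, -0.1357, 0.2813]
opening: 0.0604
tcp_pos: [0.4922, 0.0987, 0.2965]
opening: 0.0607
time: 36.83
tcp_pos: [0.4485, 0.2845, 0.311]
eef_rot: [-180.0, -0.0, 62.8]
contact_force: [0.6, -0.2, -0.8]
opening: 0.0607
grasp_force: 86.4
36.875 [ 26.5559 -10.6712 101.9595   0.0281  88.6782  53.8233] [0.4486 0.2843 0.3111] [-179.9971   -0.0436   62.732 ] cam [0.4877 0.3573 0.4783] [-0.1449 -0.282  -0.9484]
mould_standing 0.74 [267.6  62.8] [0.5002 0.4001 0.136 ]
 reg 0.6 [249.7, 143.5, 295.0, 193.7] [0.4541 0.3023] 62.8507080078125 55.72606658935547 49.812583923339844
stop_face 0.78 [272. 142.] [0.4609 0.3175 0.016 ]
stop_knob 0.16 [270.9  63.5] [0.5062 0.4068 0.061 ]
0.567 [[240.4, 81.1], [302.2, 81.1]]
0.591 [[239.5, 55.4], [302.9, 55.4]]
0.4953 [[247.1, 145.4], [297.1, 145.4]]
30 [193, 194, 183] 32 [194, 192, 183] 34 [194, 189, 178] 36 [194, 189, 182] 38 [197, 192, 182] 40 [192, 186, 179] 42 [193, 189, 182] 44 [183, 181, 177] 46 [225, 185, 120] 48 [235, 197, 133] 50 [233, 193, 129] 52 [229, 191, 125] 54 [228, 189, 122] 56 [229, 189, 126] 58 [183, 146, 98] 60 [222, 179, 119] 62 [211, 171, 112] 64 [155, 122, 83] 66 [45, 43, 30] 68 [72, 60, 39] 70 [218, 174, 117] 72 [233, 194, 129] 74 [231, 192, 130] 76 [225, 182, 122] 78 [227, 187, 121] 80 [231, 192, 128] 82 [174, 141, 92] 84 [226, 185, 124] 86 [228, 183, 123] 88 [89, 72, 47]
```

```bash
python3 - <<'E'
from plan import *
import cv2
for f in("w7.png","w10.png"):
    a=cv2.imread("pics/"+f).astype(int); tan=(a[:,:,2]-a[:,:,0]>50)&(a[:,:,2]>120)
    col=np.where(tan[200:300,276])[0]+200
    print(f,"held rows",col.min(),[(r,np.where(tan[r,150:400])[0][[0,-1]]+150) for r in(230,240,250,258)])
    print(" tops",[(r,np.where(tan[r,220:330])[0][[0,-1]]+220) for r in(50,60,76,84) if tan[r,220:330].any()])
E
python3 place.py .5455 -.2662 .078 gb.npy
```

```text
w7.png held rows 226 [(230, array([207, 380])), (240, array([205, 346])), (250, array([205, 347])), (258, array([203, 347]))]
 tops [(50, array([237, 299])), (60, array([239, 299]))]
w10.png held rows 223 [(230, array([208, 381])), (240, array([205, 346])), (250, array([204, 347])), (258, array([206, 343]))]
 tops [(50, array([239, 301])), (60, array([240, 301])), (76, array([242, 302])), (84, array([242, 302]))]
TCP target [0.4954 0.3826 0.0901]
```

```bash
python3 plan.py .495 .3829 .24 62.85 55 12; python3 plan.py ok; python3 plan.py .495 .3829 .094 62.85 55 6; cp next.npy n2.npy
```

```text
[[[0.22,-0.01,0.15,0.0,1.0,0.0],[0.21,-0.01,0.16,0.0,1.0,0.0],[0.2,-0.01,0.18,0.0,1.0,0.0],[0.18,-0.01,0.2,0.0,1.0,0.0],[0.17,-0.01,0.21,0.0,1.0,0.0],[0.15,-0.01,0.22,0.0,1.0,0.0],[0.13,-0.01,0.23,0.0,1.0,0.0],[0.11,-0.01,0.24,0.0,1.0,0.0],[0.09,-0.01,0.25,0.0,1.0,0.0],[0.08,-0.01,0.26,0.0,1.0,0.0]]]
[[[0.05,-0.01,0.26,0.0,1.0,0.0],[0.03,-0.01,0.27,0.0,1.0,0.0]]]
max 1.0 resid mm [-0.1 -0.1  0. ]
[[[-0.5,0.0,0.35,0.0,0.0,0.0],[-0.5,0.0,0.35,0.0,0.0,0.0],[-0.5,0.0,0.35,0.0,0.0,0.0],[-0.5,0.0,0.35,0.0,0.0,0.0],[-0.49,0.0,0.35,0.0,0.0,0.0],[-0.5,0.0,0.35,0.0,0.0,0.0]]]
max 0.5 resid mm [-0.   0.1 -0.1]
```

```bash
python3 -m handwheel '[[[0.22,-0.01,0.15,0,1,0],[0.21,-0.01,0.16,0,1,0],[0.2,-0.01,0.18,0,1,0],[0.18,-0.01,0.2,0,1,0],[0.17,-0.01,0.21,0,1,0],[0.15,-0.01,0.22,0,1,0],[0.13,-0.01,0.23,0,1,0],[0.11,-0.01,0.24,0,1,0],[0.09,-0.01,0.25,0,1,0],[0.08,-0.01,0.26,0,1,0]]]' >/dev/null
python3 -m handwheel '[[[0.05,-0.01,0.26,0,1,0],[0.03,-0.01,0.27,0,1,0],[0,0,0,0,0,0],[0,0,0,0,0,0]]]'
python3 -m handwheel '[[[-0.5,0,0.35,0,0,0],[-0.5,0,0.35,0,0,0],[-0.5,0,0.35,0,0,0],[-0.5,0,0.35,0,0,0],[-0.49,0,0.35,0,0,0],[-0.5,0,0.35,0,0,0],[0,0,0,0,0,0],[-0.06,0,0.04,0,0,0],[0,0,0,0,0,0],[0,0,0,0,0,0]]]'
cp n2.npy cmd.npy
```

```text
time: 38.88
tcp_pos: [0.494, 0.3827, 0.2426]
eef_rot: [179.9, -55.1, 62.9]
contact_force: [0.7, 0.4, -0.3]
opening: 0.0604
grasp_force: 86.6
time: 40.12
tcp_pos: [0.4944, 0.3834, 0.094]
eef_rot: [179.8, -55.2, 62.9]
contact_force: [-0.3, 0.1, -1.1]
opening: 0.0607
grasp_force: 86.6
```

```bash
python3 -m handwheel '[[[-0.04,0,0.03,0,0,0],[0,0,0,0,0,0]]]' | grep -E "pos|force"
```

```text
tcp_pos: [0.4938, 0.3833, 0.0906]
contact_force: [-0.6, -0.4, -1.1]
grasp_force: 86.6
```

```bash
python3 -m handwheel '[[[-0.04,0,0.03,0,0,0],[0,0,0,0,0,0]]]' | grep -E "pos|force"
python3 -m handwheel '[[[-0.02,0,0.015,0,0,0],[0,0,0,0,0,0]]]' | grep -E "pos|force"
```

```text
tcp_pos: [0.4944, 0.3838, 0.0897]
contact_force: [-1.0, 0.0, 2.6]
grasp_force: 86.9
tcp_pos: [0.4948, 0.3842, 0.0897]
contact_force: [-1.6, -0.9, 6.2]
grasp_force: 87.2
```

```bash
python3 -m handwheel '[[[0,0,0,0,0,0],[0,0,0,0,0,0],[0,0,0,0,0,0],[0,0,0,0,0,0]]]' 1 60 | grep -E "pos|force|open"
python3 -m handwheel '[[[0,0,-0.3,0,0,0],[0,0,-0.5,0,0,0],[0,0,-0.8,0,0,0],[0,0,-0.9,0,0,0],[0,0,-0.9,0,0,0],[0,0,0,0,0,0],[0,0,0,0,0,0]]]'
python3 - <<'E'
from plan import *
c=np.load("cmd.npy");r=R.from_rotvec(c[3:]);p=c[:3]+r.apply([-.16*.04,0,(.115-3.4)*.04]);np.save("cmd.npy",np.r_[p,c[3:]]);print(p)
E
python3 look.py w11.png mould_a .136 stop_knob .061 stop_face .016 
python3 - <<'E'
from h import *
a=cv2.imread("pics/w11.png").astype(int); tan=(a[:,:,2]-a[:,:,0]>50)&(a[:,:,2]>170)
for r in range(130,230,4):
    w=np.where(tan[r,200:350])[0]
    if len(w)>20: print(r,w[[0,-1]]+200,end=" ")
E
```

```text
tcp_pos: [0.4938, 0.3833, 0.0874]
contact_force: [0.5, 0.1, 0.4]
opening: 0.0853
grasp_force: 0.0
time: 42.25
tcp_pos: [0.4429, 0.284, 0.1653]
eef_rot: [179.9, -55.1, 62.8]
contact_force: [-0.3, 0.2, 0.1]
opening: 0.0854
grasp_force: 0.0
[0.44415919 0.28398139 0.16399236]
42.3 [  1.9917 -27.906  141.6932  63.1302  53.3794  -5.3589] [0.4426 0.2843 0.1649] [-179.9547  -55.0731   62.7733] cam [0.4032 0.2032 0.3275] [ 0.2713  0.5296 -0.8037]
mould_a 0.93 [275.3 211.7] [0.4669 0.3283 0.136 ]
 reg 0.87 [240.1, 167.4, 313.1, 248.5] [0.4714 0.3346] 62.83305358886719 81.27378845214844 62.75477600097656
 reg 0.66 [239.6, 147.0, 313.9, 165.7] [0.4955 0.3809] 151.17273330688477 64.2828598022461 22.42313003540039
 reg 0.64 [231.5, 215.7, 317.6, 372.5] [0.4407 0.2775] 63.200408935546875 108.39028930664062 50.31175231933594
stop_knob 0.56 [274.8 324.9] [0.4372 0.2714 0.061 ]
stop_face 0.62 [274.1 287.1] [0.4602 0.3183 0.016 ]
134 [244 307] 138 [243 307] 142 [248 302] 150 [244 310] 154 [244 311] 158 [251 311] 162 [249 306] 170 [242 312] 174 [241 313] 178 [241 313]
```

All three stand: the tops show as bands at rows 134–142, 150–162 and 170–180, all within columns 241–313. Next I'll grip the stop knob and slide it.

```bash
python3 plan.py .4298 .2562 .112 62.85 20 8; python3 plan.py ok; python3 plan.py .441 .278 .042 62.85 20 6; cp next.npy n2.npy
```

```text
[[[-0.19,0.0,0.01,0.0,-0.95,0.0],[-0.19,0.0,0.03,0.0,-0.96,0.0],[-0.18,0.0,0.04,0.0,-0.95,0.0],[-0.18,0.0,0.06,0.0,-0.96,0.0],[-0.18,0.0,0.07,0.0,-0.95,0.0],[-0.17,0.0,0.08,0.0,-0.96,0.0],[-0.16,0.0,0.1,0.0,-0.95,0.0],[-0.16,0.0,0.1,0.0,-0.96,0.0]]]
max 0.96 resid mm [ 0.1 -0.1  0.1]
[[[0.0,0.0,0.31,0.0,0.0,0.0],[0.0,0.0,0.31,0.0,0.0,0.0],[-0.01,0.0,0.31,0.0,0.0,0.0],[0.0,0.0,0.31,0.0,0.0,0.0],[-0.01,0.0,0.31,0.0,0.0,0.0],[0.0,0.0,0.31,0.0,0.0,0.0]]]
max 0.31 resid mm [ 0.1  0.1 -0.1]
```

```bash
python3 -m handwheel '[[[-0.19,0,0.01,0,-0.95,0],[-0.19,0,0.03,0,-0.96,0],[-0.18,0,0.04,0,-0.95,0],[-0.18,0,0.06,0,-0.96,0],[-0.18,0,0.07,0,-0.95,0],[-0.17,0,0.08,0,-0.96,0],[-0.16,0,0.1,0,-0.95,0],[-0.16,0,0.1,0,-0.96,0]]]' | grep -E "pos|force|rot"
python3 -m handwheel '[[[0,0,0.31,0,0,0],[0,0,0.31,0,0,0],[-0.01,0,0.31,0,0,0],[0,0,0.31,0,0,0],[-0.01,0,0.31,0,0,0],[0,0,0.31,0,0,0],[0,0,0,0,0,0]]]'| grep -E "pos|force|rot"
cp n2.npy cmd.npy
python3 -m handwheel '[[[0,0,0,0,0,0],[0,0,0,0,0,0],[0,0,0,0,0,0],[0,0,0,0,0,0],[0,0,0,0,0,0]]]' -1 40
python3 look.py w12.png stop_knob .061
```

```text
tcp_pos: [0.4283, 0.2567, 0.1128]
eef_rot: [-180.0, -19.9, 62.8]
contact_force: [0.3, 0.6, 0.8]
grasp_force: 0.0
tcp_pos: [0.4392, 0.2784, 0.042]
eef_rot: [-179.9, -20.0, 62.8]
contact_force: [0.5, 0.1, 1.3]
grasp_force: 0.0
time: 45.0
tcp_pos: [0.4402, 0.2787, 0.0441]
eef_rot: [180.0, -20.1, 62.8]
contact_force: [-1.8, -0.9, 5.4]
opening: 0.0215
grasp_force: 39.1
45.05 [ 18.3462 -10.0053 129.9139  19.2123  47.0552  33.9849] [0.4402 0.2787 0.0441] [179.9805 -20.1343  62.8129] cam [0.4503 0.2951 0.2279] [ 0.0117  0.0234 -0.9997]
stop_knob 0.74 [277. 266.] [0.439  0.2717 0.061 ]
```

Knob gripped. Slide along the rack, slowing near contact.

```bash
python3 -m handwheel '[[[0.12,0,0.04,0,0,0],[0.12,0,0.04,0,0,0],[0.12,0,0.05,0,0,0],[0.12,0,0.04,0,0,0],[0.12,0,0.04,0,0,0],[0.12,0,0.04,0,0,0],[0.12,0,0.05,0,0,0],[0.12,0,0.04,0,0,0],[0,0,0,0,0,0]]]'
python3 -m handwheel '[[[0.05,0,0.02,0,0,0],[0.05,0,0.02,0,0,0],[0.05,0,0.02,0,0,0],[0,0,0,0,0,0]]]' | grep -E "pos|force"
```

```text
time: 46.22
tcp_pos: [0.4588, 0.3155, 0.0441]
eef_rot: [-180.0, -20.2, 62.8]
contact_force: [-2.0, 2.6, 4.5]
opening: 0.0214
grasp_force: 39.2
tcp_pos: [0.4615, 0.3209, 0.0441]
contact_force: [-3.4, 2.2, 5.9]
grasp_force: 39.5
```

```bash
for k in 1; do python3 -m handwheel '[[[0.05,0,0.02,0,0,0],[0,0,0,0,0,0]]]' | grep -E "pos|contact"; done
python3 -m handwheel '[[[0.05,0,0.02,0,0,0],[0,0,0,0,0,0]]]' | grep -E "pos|contact"
python3 -m handwheel '[[[0.05,0,0.02,0,0,0],[0,0,0,0,0,0]]]' | grep -E "pos|contact"
```

```text
tcp_pos: [0.4625, 0.3228, 0.0441]
contact_force: [-5.5, 0.7, 6.5]
tcp_pos: [0.4634, 0.3247, 0.0441]
contact_force: [-5.1, 1.5, 7.1]
tcp_pos: [0.4644, 0.3266, 0.0441]
contact_force: [-5.4, 1.7, 7.5]
```

```bash
python3 -m handwheel '[[[0.05,0,0.02,0,0,0],[0,0,0,0,0,0]]]' | grep -E "pos|contact"
python3 -m handwheel '[[[0.05,0,0.02,0,0,0],[0,0,0,0,0,0]]]' | grep -E "pos|contact"
```

```text
tcp_pos: [0.4654, 0.3285, 0.0441]
contact_force: [-6.0, 0.9, 8.6]
tcp_pos: [0.4654, 0.3287, 0.0439]
contact_force: [-14.1, -12.7, 18.7]
```

```bash
python3 - <<'E'
from h import *
c=np.load("cmd.npy");r=R.from_rotvec(c[3:]);p=c[:3]+r.apply([(.96+.4)*.04,0,(.34+.16)*.04]);np.save("cmd.npy",np.r_[p,c[3:]]);print(p)
E
python3 look.py w13.png mould_a .136 stop_knob .061 stop_face .016
python3 - <<'E'
from h import *
_,K,M=cam("wrist")
y=np.radians(62.85);x=np.array([np.cos(y),np.sin(y)]);n=np.array([-x[1],x[0]])
a=cv2.imread("pics/w13.png").astype(int); b=a[:,:,2]
c=np.array([proj(K,M,[*((al)*x-.2662*n),.136]) for al in(.6,.591,.582,.573,.564,.555,.546)]).round(0);print(c.tolist())
for r in range(0,300,5): print(r,a[r,276,::-1].tolist(),end=" ")
E
```

```text
[0.46757529 0.32965815 0.04173577]
48.025 [ 23.1643  -3.4832 124.0403  17.8337  45.3781  39.2309] [0.4654 0.3287 0.0439] [-179.9354  -19.8523   62.9058] cam [0.4767 0.3466 0.2277] [ 0.0117  0.0234 -0.9997]
mould_a 0.93 [278.2 153.7] [0.4863 0.3636 0.136 ]
 reg 0.84 [176.2, 83.3, 380.2, 172.4] [0.4901 0.37  ] 152.8420295715332 61.80527877807617 25.87948226928711
 reg 0.74 [179.7, 28.8, 383.0, 88.6] [0.5003 0.389 ] 153.16564178466797 61.51565933227539 18.255443572998047
stop_knob 0.74 [279.7 267.2] [0.4665 0.322  0.061 ]
stop_face 0.67 [273.8 184.8] [0.4861 0.3679 0.016 ]
[[276.0, -23.0], [276.0, 5.0], [276.0, 34.0], [276.0, 64.0], [276.0, 93.0], [276.0, 122.0], [276.0, 152.0]]
0 [197, 157, 106] 5 [195, 159, 104] 10 [150, 122, 78] 15 [188, 151, 100] 20 [188, 150, 102] 25 [149, 120, 82] 30 [108, 85, 57] 35 [202, 161, 107] 40 [201, 164, 111] 45 [205, 165, 109] 50 [207, 167, 109] 55 [212, 170, 112] 60 [209, 167, 108] 65 [172, 137, 86] 70 [191, 156, 103] 75 [199, 158, 107] 80 [205, 164, 112] 85 [108, 88, 59] 90 [193, 154, 100] 95 [206, 169, 111] 100 [212, 170, 112] 105 [214, 173, 115] 110 [219, 176, 117] 115 [219, 174, 115] 120 [213, 170, 111] 125 [143, 114, 71] 130 [200, 161, 106] 135 [210, 169, 112] 140 [173, 139, 93] 145 [48, 39, 27] 150 [44, 36, 22] 155 [53, 48, 29] 160 [42, 37, 24] 165 [68, 53, 34] 170 [65, 50, 40] 175 [82, 83, 83] 180 [43, 45, 42] 185 [47, 49, 46] 190 [61, 62, 62] 195 [104, 108, 110] 200 [99, 106, 105] 205 [98, 100, 101] 210 [201, 207, 206] 215 [197, 199, 203] 220 [197, 200, 200] 225 [196, 198, 204] 230 [195, 198, 203] 235 [198, 199, 201] 240 [193, 195, 198] 245 [0, 2, 0] 250 [22, 16, 18] 255 [65, 68, 68] 260 [51, 52, 51] 265 [54, 52, 52] 270 [50, 53, 51] 275 [43, 45, 47] 280 [40, 38, 42] 285 [28, 27, 29] 290 [29, 27, 31] 295 [62, 64, 65]
```

The stop stalls with a force step of about 15 N along the rack, and the tops show three moulds packed tight (edges at rows 30, 85, 145). Release, back off and check.

```bash
python3 -m handwheel '[[[0,0,0,0,0,0],[0,0,0,0,0,0],[0,0,0,0,0,0],[0,0,0,0,0,0]]]' 1 | grep -E "pos|contact|open"
python3 -m handwheel '[[[0,0,-0.3,0,0,0],[0,0,-0.6,0,0,0],[0,0,-0.9,0,0,0],[0,0,-0.9,0,0,0],[0,0,-0.9,0,0,0],[0,0,-0.9,0,0,0],[0,0,-0.5,0,0,0],[0,0,0,0,0,0],[0,0,0,0,0,0]]]'
python3 - <<'E'
from h import *
np.set_printoptions(precision=4,suppress=True)
c=np.load("cmd.npy");r=R.from_rotvec(c[3:]);p=c[:3]+r.apply([0,0,-5*.04]);np.save("cmd.npy",np.r_[p,c[3:]])
img,K,M=cam("wrist");save("w14.png",img)
y=np.radians(62.85);x=np.array([np.cos(y),np.sin(y)]);n=np.array([-x[1],x[0]])
for l,z in[("mould_a",.136),("stop_knob",.061),("stop_face",.016),("rack_end",.016)]:
    for q in place_of("wrist",l): P=onz(K,M,q["centre"],z)[:2];print(l,round(q["p"],2),"along,lat",P@x,P@n)
a=img.astype(int);tan=(a[:,:,0]-a[:,:,2]>50)&(a[:,:,0]>150)
pts=np.array([onz(K,M,(u,v),.136)[:2] for v in range(0,200,4) for u in range(180,380,2) if tan[v,u]])
al,la=pts@x,pts@n
for k in np.arange(.53,.61,.004):
    m=(abs(al-k)<.002)
    if m.sum()>15: print(round(k,3),"lat",np.percentile(la[m],[2,98]),m.sum())
for nme in("scene","side"):
    cam(nme)
    for q in place_of(nme,"mould_a")+place_of(nme,"brush")+place_of(nme,"shaker")+place_of(nme,"jar"): print(nme,round(q["p"],2),np.round(q["centre"],0))
E
```

```text
tcp_pos: [0.4665, 0.3299, 0.043]
contact_force: [0.3, -0.2, -0.2]
opening: 0.0853
time: 49.9
tcp_pos: [0.4346, 0.2688, 0.2303]
eef_rot: [-180.0, -20.0, 62.8]
contact_force: [-0.0, -0.7, 0.6]
opening: 0.0851
grasp_force: 0.0
mould_a 0.87 along,lat 0.556632222341461 -0.26698384786741763
mould_a 0.72 along,lat 0.5398904282478141 -0.26523037772843233
stop_knob 0.65 along,lat 0.49830600785320106 -0.26734221920713586
stop_face 0.96 along,lat 0.5489675398533072 -0.26869588847688974
0.55 lat [-0.2964 -0.2379] 34
0.554 lat [-0.2964 -0.2379] 34
0.558 lat [-0.2964 -0.2379] 34
0.562 lat [-0.2964 -0.2379] 34
0.566 lat [-0.2912 -0.2432] 27
0.57 lat [-0.2965 -0.2415] 32
0.574 lat [-0.2965 -0.2379] 34
0.578 lat [-0.2965 -0.2379] 34
0.582 lat [-0.2965 -0.2397] 33
0.586 lat [-0.2929 -0.2378] 32
0.59 lat [-0.2893 -0.2413] 28
0.594 lat [-0.2947 -0.236 ] 34
0.598 lat [-0.2947 -0.236 ] 34
0.602 lat [-0.2947 -0.2378] 33
scene 0.67 [170. 266.]
scene 0.64 [178. 269.]
scene 0.58 [172. 264.]
scene 0.87 [248. 254.]
scene 0.5 [394. 208.]
side 0.6 [227. 240.]
side 0.68 [272. 190.]
side 0.89 [416. 261.]
```

The row is contiguous over 54 mm, aligned within about 2 mm, with the stop face at its back. The bystanders haven't moved, so I'm handing in.

```bash
python3 -c "
from bench import sign_off
print(sign_off())"
```

```text
the job is handed in; nothing more can be done
None
```

The job is handed in (no verdict came back): both moulds stand on end in the rack face to face with the third, the end stop is snug against the row, and the brush, shaker and jar were left where they were.

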